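Gauge a cheese piece in an inclined corner and tray it

ROBOT

A 6-joint arm with a two-finger parallel gripper is mounted at the origin on the work surface; the furniture and walls round the work are solid. World frame = base frame: x ahead of the robot, y to its left, z up, the work surface at z = 0. Lengths are in m, angles in rad, forces in N, time in s.
With the tool pointing down it reaches from about 0.3 to 0.775 m from the base axis. Payload 14.6 kg.
Tool frame: the origin (TCP) lies on the centre line of the jaws, within the pads' length; the fingertips stand 25 mm ahead of it and the grasp point (between the pads) lies 6 mm ahead of it; z points along the fingers, y is the line along which they close (so a half turn about z gives the same grasp; the last joint's range is limited). The gripper opens to 94 mm and grips with 3 to 60 N. Pads are 16 mm wide; open, the fingers measure 119 mm over their backs; the gripper's body (75 mm by 177 mm) begins 78 mm behind the grasp point.
Start: joints at [1.13, 0.3, 1.521, -0, 1.321, -0.067], TCP at [0.201, 0.512, 0.23] pointing down, gripper open.
Joint ranges: [-3.03, 3.03], [-0.79, 2.21], [0.23, 2.52], [-1.04, 4.18], [0, 3.07], [-2.55, 2.55]. Speed limits (rad/s): [2.22, 2.22, 2.57, 3.14, 3.14, 3.14].

INTERFACE

Orientations are given as a unit quaternion [x, y, z, w].
In Python, from plant import arm, optics gives the robot as it stands.
- The arm moves only by the tool send_rows, never from a script. Its argument "targets" is a list of rows, each an object of numbers: "x", "y", "z": the shift along the tool's x, y, z in m; "rx", "ry", "rz": the turn, a rotation vector about the tool's x, y, z in degrees; "fingers": the closure in counts, from 0 (fully open) to 255 (shut). A call has 1 to 10 rows; each row shifts and turns the commanded pose from where the row before left it, along the tool's axes as they then stand; what a row does not reach is not made up. A row lasts 1/10 s, in which the tool goes at most 50 mm and 8.59 degrees, less where a joint would pass 70% of its speed; a pose out of reach is approached as far as the arm can. A call with a gripper value outside its range is refused whole. The fingers move at their own pace and stop on an object; "force" is the grip in N (left out, the last holds). Time passes only in rows, so rows that do not move let the fingers close. It gives the time, the measured TCP pose, the force, the opening and the grip force at its end, in the units of the state.
- arm.state(): the state, without advancing time (a new reading comes with each control period).
- optics.get_image(name): name is "side" or "top" or "wrist"; returns the picture (480x640x3 uint8, red, green, blue); there is no depth.
- optics.get_calibration(name): a dict with "fx", "fy", "cx", "cy" (pixels), "extrinsics" (4x4, takes a point from camera to world coordinates). Camera axes: x right, y down, z forward; pixel columns grow to the right and rows downward; lengths in m; the calibration is good to about 2 mm. A picture is of the moment at which its call begins: read the wrist's pose just before it. get_calibration takes no time and is no camera call; for the wrist camera it gives the pose at the moment of the call.
- arm.hand_in(): hands the job in; it is judged then, once.
The state is a dict: "t": time; "qpos": joint angles; "qvel": joint speeds; "tau": joint torques, N m; "tcp_pos": TCP position; "tool_rot": TCP orientation; "wrist_force": force on the tool from outside, world axes, zero at the start; "wrist_torque": the same for the moment, N m; "width": opening from 0.0 (shut) to 1.0 (fully open); "grip_force": force on a finger pad.
Only numpy, scipy, OpenCV 4.12 (cv2) and the standard library are available. Lean on these libraries where they do the work, as an engineer would, in place of code of your own. Each camera call takes 0.05 s, during which the arm holds its last target. There are 200 camera calls.

TASK

Check the length of the small cheese piece: take it by its ends from the open-ended cradle, set it flat on the inclined gauge deck with its length along the low fence and a few centimetres short of the end stop, and let go so that it slides by itself fully home into the corner. Then slide the gauge jaw up against the free end of the piece, take the piece by its long sides and lay it flat, same side up, in the perforated steel tray, leaving the jaw standing at its reading. Do not disturb the other things on the bench.

Things in the scene. Friction and masses are not known exactly. Their poses are not given: they have to be found in the camera images.
- cheese: Small pale cut piece of cheese, a block 64 (x) x 43 (y) x 43 (z) mm, 0.08 to 0.17 kg, rigid. Origin at the centre of its underside, x along its length. It starts lying in the cradle, its underside 6 mm above the table.
- cradle: White plastic cradle screwed to the table: 6 mm floor between two upright walls 60 mm long (x), 7 mm thick, 56 mm high from the table, 50 mm clear between them (y); both ends open. The walls cover the cheese's long sides; its ends stick out 2 mm past them. Origin at the centre of its underside, x along the channel.
- deck: Slippery polished steel deck of the fixed inclined gauge, tipped about 22 degrees so that a released cheese slides home into its low corner. Origin: that corner, on the surface, at the inner faces of both stops. x runs uphill along the low side fence (deck to 200 mm), y uphill away from the fence (deck to 95 mm), z is the surface normal. The fence (y -8 to 0 mm) stands 12 mm over the deck.
- end_stop (a point): Top of the end stop at the deck's low end, over the inner face: deck x = 0, y = 22, z = 46 mm. The stop is 8 mm thick (deck x -8 to 0 mm), covers deck y up to 45 mm and is higher than the cheese. Seen from the robot the low corner is at the far right of the gauge, the jaw at its far left.
- home (a point): Where the cheese's origin lies once fully home in the corner: deck x = 32, y = 22, z = 0 mm, the cheese's x axis along the deck's x, either way round.
- jaw (a joint): Sliding gauge jaw on the side fence, in m: its face stands at deck x = 0.150 - value, so it grows towards the end stop, up to 0.090; it touches a cheese lying home at 0.086. Starts at 0 to 0.010. About 2.5 N friction; stays where left. Face plate 10 mm thick, top 46 mm over the deck, reaching to deck y = 40 mm; carriage 45 mm long, behind the face (deck +x).
- jaw_tab (a point): Centre of the top of the jaw's upright black finger tab, 64 mm above the deck along its normal, 34 mm behind (deck +x) the jaw's face, at deck y = 6 mm. The tab is 12 mm wide along deck y and 16 mm along deck x and stands 42 mm tall on the carriage. Pinch it across deck y, or push it.
- tray: Perforated stainless press tray fixed flat on the table, 236 (x) x 333 (y) mm outside, inside floor 2 mm above the table and about 220 x 318 mm, rim 24 mm high. Origin at the centre of its underside. The half towards its +y side is empty.
- slice: Bystander: flat cheese slice 92 x 58 x 33 mm lying in the -y half of the tray. Origin at the centre of its underside.
- mould: Bystander: grey perforated round cheese mould, 105 mm across, 80 mm high, upright. Origin at the centre of its underside.
- weight_big: Bystander: check weight, 30 mm across, 36 mm high. Origin at the centre of its underside.
- weight_small: Bystander: check weight, 24 mm across, 30 mm high. Origin at the centre of its underside.
Mind the look-alikes: they are no part of the job. What is shaped like the cheese but black or blue is not meant.

How it is judged:
By the outcome, as a careful person would: the job done as asked, in the order asked, and still so for the second after the job is handed in, with the robot touching nothing.
It also fails if it takes over 61 s, if anything falls off the work surface, if the arm or the gripper's body presses on something with over 40 N, if the wrist force passes 120 N, or if a joint passes its speed limit or range.

## Working session

There is one attempt and no reset: what is moved stays moved. The work goes in short steps, Python scripts to look and compute and a tool call to move; the robot and the scene stay as the last step left them, time stands still between calls to the robot, and variables do not carry over. Pictures are saved under pics/ and viewed, at most 10 in all, crops included, and the job is handed in when it is done.

Besides the shell and the picture viewer there is one more tool, called by a JSON object that holds its "name" and its "arguments". send_rows: Moves the arm, as the interface text tells. Its arguments: {"type":"object","properties":{"targets":{"type":"array"},"force":{"type":"number"}},"required":["targets"]}

```bash
mkdir -p pics; ls
python3 - <<'E'
from plant import arm, optics
import cv2
s=arm.state(); print(s)
for n in ("side","top"):
    im=optics.get_image(n); c=optics.get_calibration(n)
    cv2.imwrite(f"pics/{n}0.png",im[...,::-1]); print(n,c)
E
```

```text
pics
{'t': 0.0, 'qpos': array([ 1.13039154e+00,  3.00459555e-01,  1.52161215e+00,  4.35892861e-05,
        1.32071150e+00, -6.66069433e-02]), 'qvel': array([ 0.0002261 , -0.00061252,  0.00238647, -0.00233622, -0.00196919,
       -0.00028137]), 'tau': array([ 4.48531136e-03, -5.31849360e+01, -3.52722681e+01,  7.09970389e-02,
        2.46166351e-02, -9.72675525e-05]), 'tcp_pos': array([0.20072483, 0.5117968 , 0.22987951]), 'tool_rot': array([ 1.85818000e-01,  9.82584000e-01, -5.70955508e-04, -1.69733510e-04]), 'wrist_force': array([-0.61084173,  0.18685293, -0.00743039]), 'wrist_torque': array([-0.01635546,  0.05744849,  0.07363454]), 'grip_force': 0.0, 'width': 1.0002033354864712}
side {'fx': 573.9545952940441, 'fy': 573.9545952940441, 'cx': 314.1727417544974, 'cy': 242.10302650075016, 'extrinsics': array([[-0.97426449, -0.12511922,  0.18749371,  0.08419909],
       [-0.22539517,  0.54959616, -0.80445079,  1.66748045],
       [-0.00239357, -0.82600801, -0.56365329,  1.19105375],
       [ 0.        ,  0.        ,  0.        ,  1.        ]])}
top {'fx': 495.08075404729277, 'fy': 495.08075404729277, 'cx': 314.13204242348013, 'cy': 237.24503258125762, 'extrinsics': array([[ 1.23362363e-01, -9.33640867e-01,  3.36298170e-01,
        -8.00056150e-02],
       [-9.92361582e-01, -1.16222197e-01,  4.13629276e-02,
         6.78635576e-02],
       [ 4.67192497e-04, -3.38832012e-01, -9.40846772e-01,
         1.64540733e+00],
       [ 0.00000000e+00,  0.00000000e+00,  0.00000000e+00,
         1.00000000e+00]])}
```

View pics/top0.png

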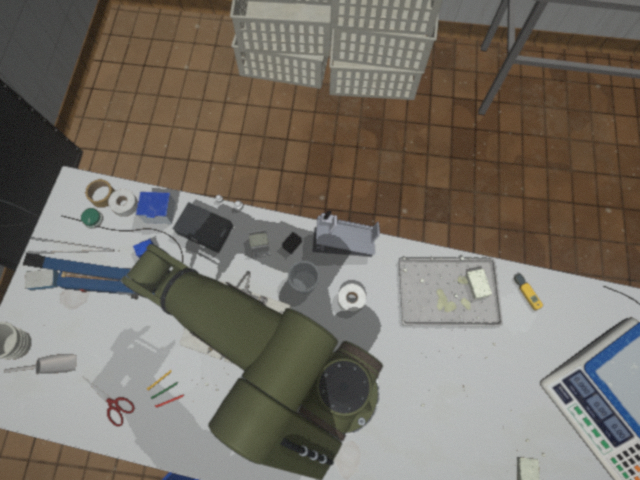

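View pics/side0.png

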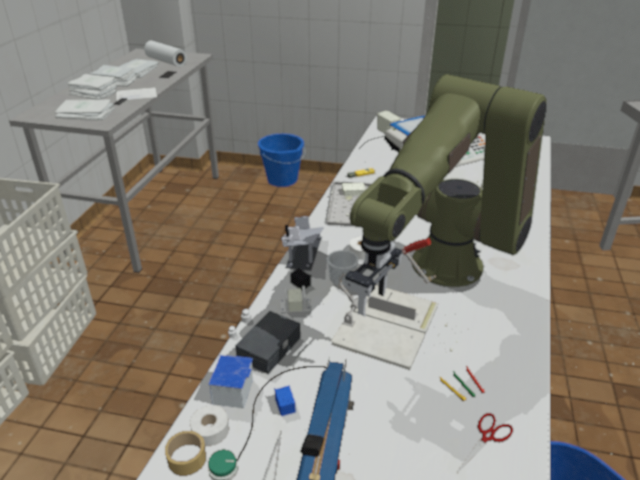

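The top picture shows the cradle and pale cheese at about (258,241), a black look-alike at (291,242), the gauge at (315–378, 212–255) and the tray at (400–500, 257–326) with the slice at (480,283). In the side picture the cradle is at about (297,300) and the gauge at (302,245).

```bash
cat > h.py <<'E'
import numpy as np, cv2
from scipy.spatial.transform import Rotation as R
from plant import arm, optics
def ray(c,u,v):
    E=c["extrinsics"]; d=E[:3,:3]@np.array([(u-c["cx"])/c["fx"],(v-c["cy"])/c["fy"],1.]); return E[:3,3],d/np.linalg.norm(d)
def onz(c,u,v,z):
    o,d=ray(c,u,v); return o+d*(z-o[2])/d[2]
def onplane(c,u,v,p,n):
    o,d=ray(c,u,v); return o+d*(np.dot(p-o,n)/np.dot(d,n))
def proj(c,P):
    E=c["extrinsics"]; q=(np.atleast_2d(P)-E[:3,3])@E[:3,:3]
    return np.c_[q[:,0]/q[:,2]*c["fx"]+c["cx"],q[:,1]/q[:,2]*c["fy"]+c["cy"]]
def shot(n,name):
    c=optics.get_calibration(n); im=optics.get_image(n); cv2.imwrite(f"pics/{name}.png",im[...,::-1]); np.save(f"pics/{name}.npy",c,allow_pickle=True); return im,c
def cal(name): return np.load(f"pics/{name}.npy",allow_pickle=True).item()
E
python3 - <<'E'
from h import *
c=optics.get_calibration("top"); s=optics.get_calibration("side")
for n,u,v,z in [("cheese",258,241,.05),("black",291,242,.03),("gaugeTL",315,225,.05),("gaugeBL",315,250,.03),("gaugeBR",374,255,.03),("gaugeTR",378,232,.03),("trayTL",401,258,.024),("trayTR",494,256,.024),("trayBR",500,326,.0),("trayBL",401,323,.0),("slice",480,283,.035)]:
    print(n,onz(c,u,v,z).round(3))
print(onz(s,297,295,.05).round(3))
w=optics.get_calibration("wrist"); st=arm.state()
Rt=R.from_quat(st["tool_rot"]).as_matrix()
print("cam in tool",Rt.T@(w["extrinsics"][:3,3]-st["tcp_pos"]),"\n",Rt.T@w["extrinsics"][:3,:3], w["fx"],w["cx"],w["cy"]); print(Rt)
E
```

```text
cheese [0.453 0.327 0.05 ]
black [0.47  0.216 0.03 ]
gaugeTL [0.535 0.141 0.05 ]
gaugeBL [0.452 0.13  0.03 ]
gaugeBR [ 0.459 -0.073  0.03 ]
gaugeTR [ 0.544 -0.079  0.03 ]
trayTL [ 0.461 -0.166  0.024]
trayTR [ 0.508 -0.482  0.024]
trayBR [ 0.274 -0.511  0.   ]
trayBL [ 0.243 -0.184  0.   ]
slice [ 0.403 -0.432  0.035]
[0.45  0.335 0.05 ]
cam in tool [ 0.0684785  -0.00018098 -0.15497477] 
 [[ 8.49832923e-04 -9.70503714e-01 -2.41084670e-01]
 [ 9.99999613e-01  7.70297740e-04  4.24148814e-04]
 [-2.25931023e-04 -2.41084937e-01  9.70503994e-01]] 398.5444967111078 315.9778793949432 242.38308312075395
[[-9.30928040e-01  3.65202422e-01 -4.18374096e-04]
 [ 3.65202657e-01  9.30927599e-01 -9.08515214e-04]
 [ 5.76840362e-05 -9.98553619e-04 -9.99999500e-01]]
```

{"name": "send_rows", "arguments": {"targets": [{"x":-0.041,"y":-0.019,"z":-0.006},{"x":-0.041,"y":-0.019,"z":-0.006},{"x":-0.041,"y":-0.019,"z":-0.006},{"x":-0.041,"y":-0.019,"z":-0.006},{"x":-0.041,"y":-0.019,"z":-0.006},{"x":-0.041,"y":-0.019,"z":-0.006},{"x":-0.041,"y":-0.019,"z":-0.006},{"x":-0.041,"y":-0.019,"z":-0.006},{},{}]}}

```text
validation failed for argument at $.ta...
```

Run:
```python
from h import *
im,c=shot("wrist","w1"); s=arm.state(); print(s["t"],s["tcp_pos"],s["tool_rot"])
```

```text
0.15 [0.20077878 0.5118715  0.23002051] [ 1.85824331e-01  9.82582890e-01 -4.17055213e-04 -9.53387803e-05]
```

View pics/w1.png

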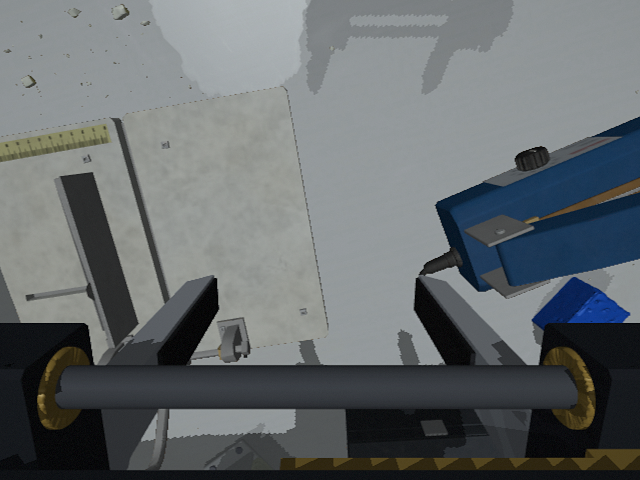

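The wrist picture shows the empty cutting board; the fingertips are at about (215,280) and (420,280), and whatever lies below the TCP appears near row 214. The move was refused, apparently because of the empty rows.

{"name": "send_rows", "arguments": {"targets": [{"x":-0.041,"y":-0.019,"z":-0.006},{"x":-0.041,"y":-0.019,"z":-0.006},{"x":-0.041,"y":-0.019,"z":-0.006},{"x":-0.041,"y":-0.019,"z":-0.006},{"x":-0.041,"y":-0.019,"z":-0.006},{"x":-0.041,"y":-0.019,"z":-0.006},{"x":-0.041,"y":-0.019,"z":-0.006},{"x":-0.041,"y":-0.019,"z":-0.006},{"x":0.0}]}}

```text
validation failed for argument at $.ta...
```

{"name": "send_rows", "arguments": {"targets": [{"x":-0.041,"y":-0.019,"z":-0.006,"rx":0,"ry":0,"rz":0,"fingers":0},{"x":-0.041,"y":-0.019,"z":-0.006,"rx":0,"ry":0,"rz":0,"fingers":0},{"x":-0.041,"y":-0.019,"z":-0.006,"rx":0,"ry":0,"rz":0,"fingers":0},{"x":-0.041,"y":-0.019,"z":-0.006,"rx":0,"ry":0,"rz":0,"fingers":0},{"x":-0.041,"y":-0.019,"z":-0.006,"rx":0,"ry":0,"rz":0,"fingers":0},{"x":-0.041,"y":-0.019,"z":-0.006,"rx":0,"ry":0,"rz":0,"fingers":0},{"x":-0.041,"y":-0.019,"z":-0.006,"rx":0,"ry":0,"rz":0,"fingers":0},{"x":-0.041,"y":-0.019,"z":-0.006,"rx":0,"ry":0,"rz":0,"fingers":0},{"x":0,"y":0,"z":0,"rx":0,"ry":0,"rz":0,"fingers":0}]}}

```text
t: 1.05
tcp_pos: [0.4533, 0.2475, 0.2788]
tool_rot: [0.188, 0.982, -0.0, 0.0]
wrist_force: [0.2, 0.1, -0.8]
width: 0.999
grip_force: 0.0
```

Run:
```python
from h import *
im,c=shot("wrist","w2"); s=arm.state(); print(s["t"],s["tcp_pos"],s["tool_rot"])
```

```text
1.1 [0.45188428 0.24909153 0.27830531] [ 1.87578505e-01  9.82249609e-01 -7.45637281e-05 -6.52411411e-05]
```

View pics/w2.png

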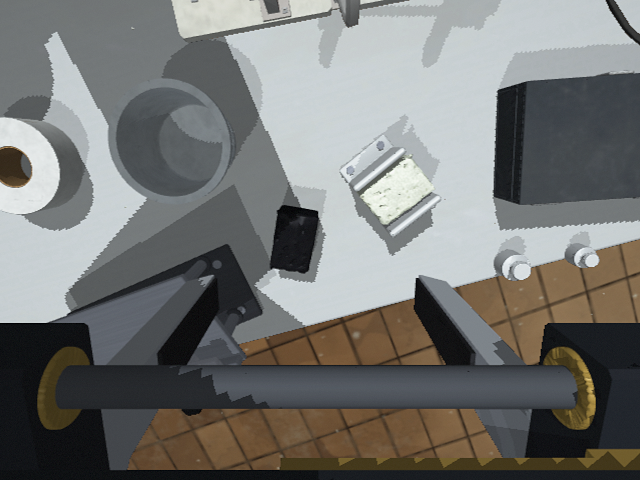

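The cheese lies in the cradle at about (397,190), between walls running from lower-left to upper-right in the image. The black look-alike is at (295,238), the weights at (515,268) and (585,257), the mould at (170,140), and part of the gauge at lower left.

Run:
```python
from h import *
im=cv2.imread("pics/w2.png"); c=cal("w2")
hsv=cv2.cvtColor(im,cv2.COLOR_BGR2HSV); print(hsv[190,397],hsv[150,300])
m=cv2.inRange(hsv,(20,25,120),(45,140,255)); m[:140]=0;m[250:]=0;m[:,:340]=0;m[:,460:]=0
m=cv2.morphologyEx(m,cv2.MORPH_CLOSE,np.ones((5,5)));m=cv2.morphologyEx(m,cv2.MORPH_OPEN,np.ones((5,5)))
k=max(cv2.findContours(m,0,1)[0],key=cv2.contourArea)
P=np.array([onz(c,*p[0],.049)[:2] for p in k]).astype(np.float32)
r=cv2.minAreaRect(P*1000); print(r, cv2.boxPoints(r)); print(cv2.minAreaRect(k))
# wall end corners (outer ends of wall tops z=.056): guesses
for p in [(356,190),(405,150),(392,234),(438,197)]: print(p,onz(c,*p,.056).round(3))
```

```text
[ 48  13 236] [ 86  10 210]Traceback (most recent call last):
  File "<stdin>", line 6, in <module>
ValueError: max() iterable argument is empty
```

Run:
```python
import cv2
im=cv2.imread("pics/w2.png"); a=cv2.resize(im[120:270,320:460],None,fx=4,fy=4,interpolation=cv2.INTER_CUBIC); cv2.imwrite("pics/w2c.png",a)
```

```text
(no output)
```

View pics/w2c.png

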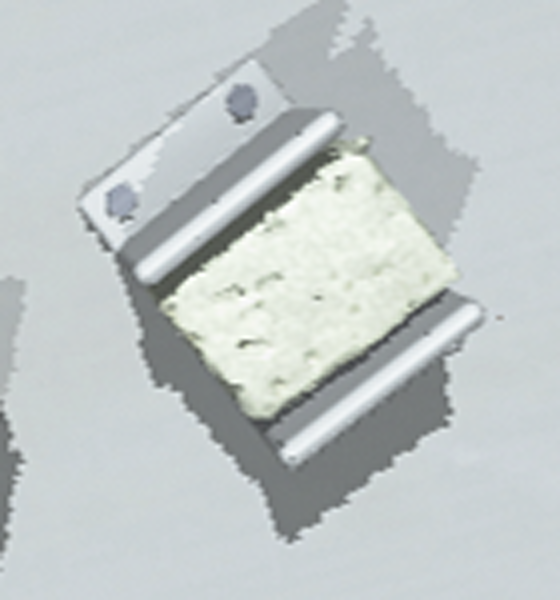

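The crop shows the cheese top with corners at about (361,196), (409,157), (434,188) and (386,224) in full pixels, and wall-top centre lines (357,189)–(403,149) and (392,234)–(439,198).

Run:
```python
from h import *
c=cal("w2"); f=lambda p,z: onz(c,p[0]/4+320,p[1]/4+120,z)[:2]
K=np.array([f(p,.049) for p in [(163,303),(355,148),(457,272),(265,418)]]); W=np.array([f(p,.056) for p in [(147,275),(332,118),(476,312),(290,458)]])
for A in (K,W):
    d=(A[1]-A[0])+(A[2]-A[3]); print(A.mean(0).round(4),"len",np.linalg.norm(d)/2,"wid",np.linalg.norm(A[3]+A[2]-A[0]-A[1])/2,"ang",np.degrees(np.arctan2(d[1],d[0])))
s=arm.state(); Rt=R.from_quat(s["tool_rot"]).as_matrix(); print(s["tcp_pos"],"tool y ang",np.degrees(np.arctan2(Rt[1,1],Rt[0,1])))
```

```text
[0.4608 0.3289] len 0.05737245715843714 wid 0.03877700917470659 ang 107.51069346942391
[0.4611 0.3278] len 0.05534931168825147 wid 0.057465627902200764 ang 108.73549626246671
[0.45188428 0.24909153 0.27830531] tool y ang 68.37699610772191
```

{"name": "send_rows", "arguments": {"targets": [{"x":0.0105,"y":0.0385,"z":0,"rx":0,"ry":0,"rz":0,"fingers":0},{"x":0.0105,"y":0.0385,"z":0,"rx":0,"ry":0,"rz":0,"fingers":0},{"x":0,"y":0,"z":0.03,"rx":0,"ry":0,"rz":-8,"fingers":0},{"x":0,"y":0,"z":0.03,"rx":0,"ry":0,"rz":-8,"fingers":0},{"x":0,"y":0,"z":0.03,"rx":0,"ry":0,"rz":-8,"fingers":0},{"x":0,"y":0,"z":0.03,"rx":0,"ry":0,"rz":-8,"fingers":0},{"x":0,"y":0,"z":0.03,"rx":0,"ry":0,"rz":-8,"fingers":0},{"x":0,"y":0,"z":0,"rx":0,"ry":0,"rz":0,"fingers":0},{"x":0,"y":0,"z":0,"rx":0,"ry":0,"rz":0,"fingers":0}]}}

```text
t: 2.0
tcp_pos: [0.4588, 0.3307, 0.1291]
tool_rot: [-0.16, 0.987, -0.0, -0.0]
wrist_force: [-0.0, 0.1, -0.5]
width: 1.001
grip_force: 0.0
```

Run:
```python
from h import *
im,c=shot("wrist","w3"); s=arm.state(); print(s["t"],s["tcp_pos"],s["tool_rot"])
```

```text
2.05 [0.45933624 0.33087731 0.12995723] [-1.59858246e-01  9.87139665e-01  3.20477473e-04  7.21139871e-04]
```

View pics/w3.png

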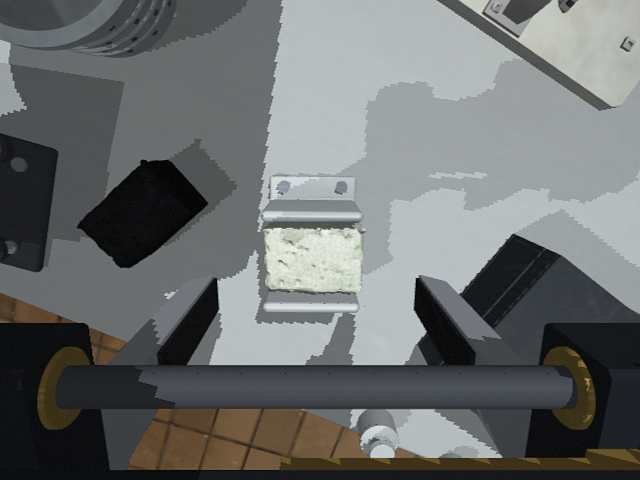

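The cheese and cradle are nearly square to the tool. The cheese top spans (264–362, 227–292), the upper wall is at row 217 and the lower wall at row 306.

Run:
```python
from h import *
c=cal("w3"); s=arm.state(); Rt=R.from_quat(s["tool_rot"]).as_matrix()
for P,z in [([(264,228),(362,227),(361,292),(267,290)],.049),([(265,218),(361,216),(358,306),(264,308)],.056)]:
    A=np.array([onz(c,*p,z) for p in P]); L=(A-s["tcp_pos"])@Rt; d=(L[1]-L[0]+L[2]-L[3]); print(L.round(4),L.mean(0).round(4),np.degrees(np.arctan2(d[0],d[1])))
print(s["tcp_pos"])
```

```text
[[ 0.02   -0.0322  0.0809]
 [ 0.0206  0.0269  0.0809]
 [-0.021   0.0274  0.081 ]
 [-0.0197 -0.0315  0.081 ]] [ 0.     -0.0023  0.081 ] -0.31952901848450044
[[ 0.0274 -0.0305  0.0739]
 [ 0.0286  0.0253  0.0739]
 [-0.0274  0.025   0.074 ]
 [-0.0288 -0.0328  0.074 ]] [-0.     -0.0032  0.074 ] 1.2889449776482607
[0.45933624 0.33087731 0.12995723]
```

{"name": "send_rows", "arguments": {"force": 15, "targets": [{"x":0,"y":-0.0025,"z":0.03,"rx":0,"ry":0,"rz":0,"fingers":0},{"x":0,"y":0,"z":0.03,"rx":0,"ry":0,"rz":0,"fingers":0},{"x":0,"y":0,"z":0.02,"rx":0,"ry":0,"rz":0,"fingers":0},{"x":0,"y":0,"z":0.011,"rx":0,"ry":0,"rz":0,"fingers":0},{"x":0,"y":0,"z":0,"rx":0,"ry":0,"rz":0,"fingers":0},{"x":0,"y":0,"z":0,"rx":0,"ry":0,"rz":0,"fingers":110},{"x":0,"y":0,"z":0,"rx":0,"ry":0,"rz":0,"fingers":110},{"x":0,"y":0,"z":0,"rx":0,"ry":0,"rz":0,"fingers":110},{"x":0,"y":0,"z":0,"rx":0,"ry":0,"rz":0,"fingers":110}]}}

```text
t: 2.95
tcp_pos: [0.4603, 0.3279, 0.0381]
tool_rot: [-0.161, 0.987, 0.0, 0.0]
wrist_force: [0.2, 0.2, 1.4]
width: 0.698
grip_force: 0.6
```

{"name": "send_rows", "arguments": {"targets": [{"x":0,"y":0,"z":0,"rx":0,"ry":0,"rz":0,"fingers":110},{"x":0,"y":0,"z":0,"rx":0,"ry":0,"rz":0,"fingers":110},{"x":0,"y":0,"z":-0.02,"rx":0,"ry":0,"rz":0,"fingers":110},{"x":0,"y":0,"z":-0.04,"rx":0,"ry":0,"rz":0,"fingers":110},{"x":0,"y":0,"z":-0.04,"rx":0,"ry":0,"rz":0,"fingers":110},{"x":0,"y":0,"z":-0.04,"rx":0,"ry":0,"rz":0,"fingers":110},{"x":0,"y":0,"z":-0.04,"rx":0,"ry":0,"rz":8,"fingers":110},{"x":0,"y":0,"z":-0.04,"rx":0,"ry":0,"rz":8,"fingers":110}]}}

```text
t: 3.75
tcp_pos: [0.4597, 0.3275, 0.2591]
tool_rot: [-0.02, 1.0, -0.0, -0.0]
wrist_force: [0.3, -0.3, -1.0]
width: 0.68
grip_force: 15.0
```

{"name": "send_rows", "arguments": {"targets": [{"x":-0.0125,"y":-0.043,"z":-0.006,"rx":0,"ry":0,"rz":0,"fingers":110},{"x":-0.0125,"y":-0.043,"z":-0.006,"rx":0,"ry":0,"rz":0,"fingers":110},{"x":-0.0125,"y":-0.043,"z":-0.006,"rx":0,"ry":0,"rz":0,"fingers":110},{"x":-0.0125,"y":-0.043,"z":-0.006,"rx":0,"ry":0,"rz":0,"fingers":110},{"x":-0.0125,"y":-0.043,"z":-0.006,"rx":0,"ry":0,"rz":0,"fingers":110},{"x":-0.0125,"y":-0.043,"z":-0.006,"rx":0,"ry":0,"rz":0,"fingers":110},{"x":-0.0125,"y":-0.043,"z":-0.006,"rx":0,"ry":0,"rz":0,"fingers":110},{"x":0,"y":0,"z":0,"rx":0,"ry":0,"rz":0,"fingers":110},{"x":0,"y":0,"z":0,"rx":0,"ry":0,"rz":0,"fingers":110}]}}

```text
t: 4.65
tcp_pos: [0.561, 0.0303, 0.2991]
tool_rot: [-0.022, 1.0, 0.0, -0.0]
wrist_force: [-0.1, 0.6, -1.3]
width: 0.683
grip_force: 15.0
```

Run:
```python
from h import *
im,c=shot("wrist","w4"); s=arm.state(); print(s["t"],s["tcp_pos"],s["tool_rot"],s["width"])
```

```text
4.7 [0.5607914  0.03124661 0.29909494] [-2.23624530e-02  9.99749866e-01  9.96198223e-05 -3.40887508e-04] 0.6795914081894885
```

View pics/w4.png

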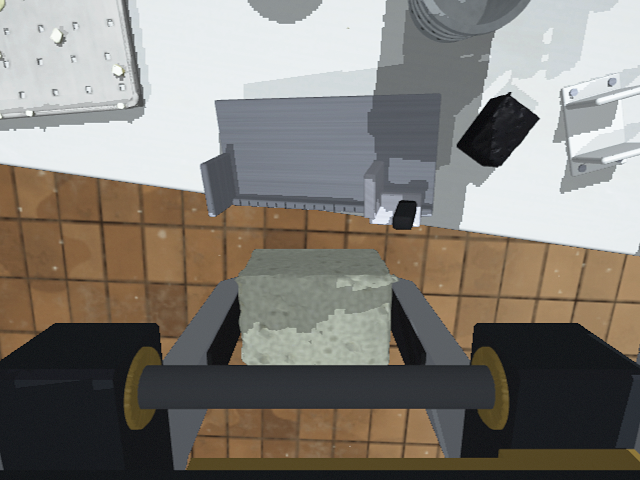

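The gauge is fully visible. The high deck edge runs (216,101)–(440,93), the end stop is at (205–235, 150–215), the jaw face plate near (372,190), the tab near (405,214), and the tray corner at upper left (140,105). I'll take two more views with a wide baseline to triangulate it.

{"name": "send_rows", "arguments": {"targets": [{"x":0,"y":-0.045,"z":0,"rx":0,"ry":0,"rz":0,"fingers":110},{"x":0,"y":-0.045,"z":0,"rx":0,"ry":0,"rz":0,"fingers":110},{"x":0,"y":-0.045,"z":0,"rx":0,"ry":0,"rz":0,"fingers":110},{"x":0,"y":0,"z":0,"rx":0,"ry":0,"rz":0,"fingers":110},{"x":0,"y":0,"z":0,"rx":0,"ry":0,"rz":0,"fingers":110}]}}

```text
t: 5.2
tcp_pos: [0.567, -0.1032, 0.2992]
tool_rot: [-0.023, 1.0, 0.0, -0.0]
wrist_force: [0.8, -0.1, -0.5]
width: 0.678
grip_force: 15.0
```

Run:
```python
from h import *
im,c=shot("wrist","w5"); s=arm.state(); print(s["t"],s["tcp_pos"],s["tool_rot"],s["width"])
```

```text
5.25 [ 0.56709802 -0.10249962  0.29931634] [-2.31029431e-02  9.99733068e-01  1.78529093e-04 -1.22428236e-04] 0.678621604200793
```

{"name": "send_rows", "arguments": {"targets": [{"x":0,"y":0.048,"z":0,"rx":0,"ry":0,"rz":0,"fingers":110},{"x":0,"y":0.048,"z":0,"rx":0,"ry":0,"rz":0,"fingers":110},{"x":0,"y":0.048,"z":0,"rx":0,"ry":0,"rz":0,"fingers":110},{"x":0,"y":0.048,"z":0,"rx":0,"ry":0,"rz":0,"fingers":110},{"x":0,"y":0.048,"z":0,"rx":0,"ry":0,"rz":0,"fingers":110},{"x":0,"y":0.048,"z":0,"rx":0,"ry":0,"rz":0,"fingers":110},{"x":0,"y":0,"z":0,"rx":0,"ry":0,"rz":0,"fingers":110},{"x":0,"y":0,"z":0,"rx":0,"ry":0,"rz":0,"fingers":110}]}}

```text
t: 6.05
tcp_pos: [0.5532, 0.186, 0.2993]
tool_rot: [-0.025, 1.0, -0.0, -0.0]
wrist_force: [0.3, -1.2, -0.6]
width: 0.682
grip_force: 15.0
```

Run:
```python
from h import *
im,c=shot("wrist","w6"); s=arm.state(); print(s["t"],s["tcp_pos"],s["tool_rot"],s["width"])
# expected gauge boxes
W=np.array([[.42,.15,.06],[.42,-.09,.06],[.56,-.09,.06],[.56,.15,.06]])
for n in ("w4","w5","w6"): print(n,proj(cal(n),W).round(0).tolist())
```

```text
6.1 [0.5535198  0.18475853 0.29943913] [-2.36094635e-02  9.99721252e-01 -8.87609583e-05 -5.59290743e-05] 0.6768447596667693
w4 [[453.0, 68.0], [192.0, 56.0], [196.0, 208.0], [436.0, 218.0]]
w5 [[599.0, 69.0], [338.0, 56.0], [330.0, 208.0], [568.0, 219.0]]
w6 [[285.0, 69.0], [22.0, 55.0], [40.0, 207.0], [280.0, 219.0]]
```

Run:
```python
import cv2, numpy as np
a=cv2.imread("pics/w5.png")[80:240,330:600]; b=cv2.imread("pics/w6.png")[80:240,20:290]
f=lambda i: cv2.resize(i,None,fx=2.5,fy=1.85,interpolation=cv2.INTER_CUBIC)
g=lambda i: cv2.resize(i,None,fx=1.85,fy=1.85,interpolation=cv2.INTER_CUBIC)
# use equal scale 1.85
o=np.vstack([g(a),g(b)]); print(o.shape); cv2.imwrite("pics/ab.png",o)
```

```text
(592, 500, 3)
```

View pics/ab.png

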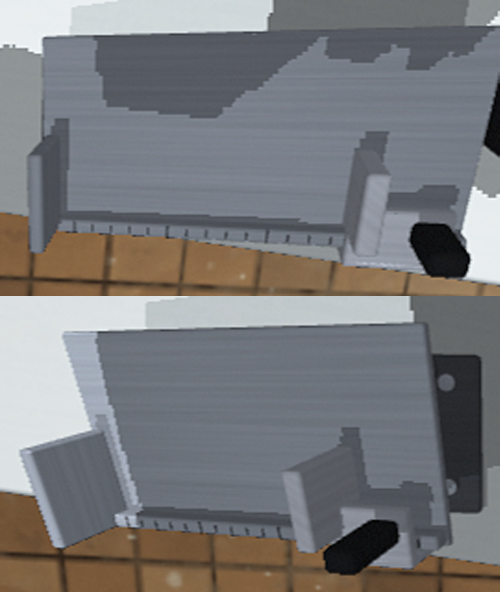

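The upper crop (w5) shows the deck's high-left corner at crop (43,38), the stop at (28–58, 135–250), the ruled fence top at rows 222–234, the jaw plate at (345–388, 150–260) and the tab at (412–468, 222–275). The lower crop (w6) shows the high-right corner at (426,323), high-left at (66,333), the stop's inner face (22–135, 430–547) and the tab at (325–398, 520–575).

Run:
```python
from h import *
B={"w4":(195,460,85,235),"w5":(335,625,85,240),"w6":(20,285,85,240)}
for n,(u0,u1,v0,v1) in B.items():
    g=cv2.cvtColor(cv2.imread(f"pics/{n}.png"),cv2.COLOR_BGR2GRAY)
    L=cv2.createLineSegmentDetector(1).detect(cv2.resize(g[v0:v1,u0:u1],None,fx=2,fy=2,interpolation=cv2.INTER_CUBIC))[0][:,0]/2+np.array([u0,v0,u0,v0])
    l=np.hypot(L[:,2]-L[:,0],L[:,3]-L[:,1]); L=L[(l>14)]
    print(n); print(" ".join("(%.0f,%.0f-%.0f,%.0f)"%tuple(r) for r in L[np.argsort(L[:,0])]))
    m=(g<45).astype(np.uint8); m[:v0+60]=0; m[:, :u0]=0; m[:,u1:]=0;m[v1:]=0
    k=max(cv2.findContours(m,0,2)[0],key=cv2.contourArea); print("tab",cv2.convexHull(cv2.approxPolyDP(k,1.2,True))[:,0].tolist())
```

```text
w4
(195,225-222,226) (200,164-225,152) (204,192-199,165) (214,100-372,95) (214,212-206,165) (219,132-214,100) (222,230-203,229) (226,211-226,226) (233,101-217,101) (239,194-257,194) (249,227-263,227) (258,195-282,195) (263,226-263,208) (266,228-303,229) (283,195-332,197) (285,201-234,199) (304,229-305,210) (305,232-283,231) (308,229-385,233) (308,211-307,228) (332,204-286,201) (333,198-353,198) (344,233-306,232) (344,230-345,215) (362,213-343,212) (363,206-335,204) (363,176-374,160) (365,180-364,217) (367,132-367,112) (369,234-345,233) (371,97-238,100) (374,152-374,137) (374,212-375,181) (375,95-439,93) (389,233-423,234) (402,195-383,194) (410,180-426,180) (411,230-395,230) (416,209-411,229) (419,226-421,204) (420,160-403,160) (434,187-434,201) (435,162-420,162) (440,227-455,229) (441,95-436,162) (453,130-452,146)
tab [[415, 202], [415, 211], [410, 229], [396, 229], [393, 227], [394, 214], [399, 202], [402, 200]]
w5
(345,191-344,172) (348,229-426,233) (352,156-352,123) (353,216-352,164) (354,134-354,152) (355,99-473,96) (366,194-390,193) (366,173-366,193) (367,144-367,170) (378,100-3
[... 1047 characters left out ...]
82,173) (82,173-89,195) (90,100-74,100) (90,224-56,223) (96,221-120,223) (98,194-113,194) (113,226-97,225) (115,195-132,195) (130,99-100,99) (133,196-151,196) (135,208-136,225) (138,223-173,225) (152,197-170,197) (168,98-136,98) (168,204-95,199) (172,177-180,212) (175,173-201,161) (190,218-182,175) (194,217-221,200) (206,97-171,97) (220,184-236,184) (222,195-205,194) (230,227-245,228) (235,213-213,229) (242,96-218,96) (242,225-240,208) (251,95-253,110) (253,111-278,112) (260,229-284,230) (262,203-250,95) (263,198-265,213) (278,197-262,197) (280,134-282,193) (280,115-280,134) (284,233-234,230)
tab [[234, 212], [213, 229], [204, 230], [196, 227], [195, 218], [221, 201], [229, 201], [234, 203]]
```

```bash
cat > tri.py <<'E'
from h import *
def tri(obs):
    A=np.zeros((3,3));b=np.zeros(3)
    for n,u,v in obs:
        o,d=ray(cal(n),u,v); M=np.eye(3)-np.outer(d,d); A+=M;b+=M@o
    X=np.linalg.solve(A,b); e=[np.round(proj(cal(n),X)[0]-(u,v),1).tolist() for n,u,v in obs]; return X,e
obs=dict(O=[("w4",236,194),("w5",366,193.5),("w6",89.5,194)],T=[("w4",206,165),("w5",352,164),("w6",37.5,163.5)],
 B45=[("w4",225,152),("w6",75,152.5)],J=[("w4",403,222),("w5",572,222.5),("w6",205,223)],
 HR=[("w4",440.5,93.5),("w5",606,93.5),("w6",250.3,94.5)],HL=[("w4",214,100.5),("w5",353.5,100.5),("w6",55,99.5)])
P={}
if __name__=="__main__":
    for k,o in obs.items(): P[k],e=tri(o); print(k,P[k].round(4),e)
    d=lambda a,b: round(np.linalg.norm(P[a]-P[b])*1000,1)
    print("HL-HR 208?",d("HL","HR"),"O-B45 45",d("O","B45"),"B45-T 46",d("B45","T"),"O-HR",d("O","HR"),np.hypot(200,95),"O-T",d("O","T"),np.hypot(45,46),"O-HL",d("O","HL"),np.hypot(8,95),"O-J",d("O","J"))
E
python3 tri.py
```

```text
O [ 0.5473 -0.0529  0.0374] [[1.5, 0.0], [-0.8, 0.5], [-0.9, -0.5]]
T [ 0.5156 -0.073   0.0811] [[0.4, -0.5], [-0.2, 0.3], [-0.2, 0.2]]
B45 [ 0.5057 -0.0668  0.031 ] [[0.0, 0.6], [-0.1, -0.6]]
J [0.5497 0.0978 0.1455] [[-0.2, 0.3], [0.2, 0.0], [0.1, -0.3]]
HR [0.4486 0.1266 0.1108] [[0.6, -0.0], [-0.5, 0.3], [-0.3, -0.3]]
HL [ 0.4563 -0.0727  0.0466] [[0.9, -0.1], [-0.4, -0.2], [-0.5, 0.2]]
HL-HR 208? 209.6 O-B45 45 44.3 B45-T 46 51.4 O-HR 217.6 221.41589825484527 O-T 57.7 64.35060217278468 O-HL 93.6 95.33624704172071 O-J 185.5
```

```bash
cat > fit.py <<'E'
from tri import *
from scipy.optimize import least_squares
# reprojection of the picked points over the three views; unknown: deck pose + jaw value
M=dict(O=[0,0,0],T=[0,.045,.046],B45=[0,.045,0],HR=[.2,.095,0],HL=[-.008,.095,0])
def pose(q): return R.from_rotvec(q[:3]).as_matrix(),q[3:6]
def res(q,full=False):
    A,o=pose(q); r={}
    for k,ob in obs.items():
        m=np.array(M[k] if k!="J" else [.184-q[6],.006,.064])
        r[k]=np.array([proj(cal(n),A@m+o)[0]-(u,v) for n,u,v in ob])
    return r if full else np.concatenate([x.ravel() for x in r.values()])
q0=np.r_[R.from_matrix(np.array([[0,1,0],[-1,0,0],[0,0,1.]]).T).as_rotvec()*[1,1,1],.54,-.06,.03,.005]
s=least_squares(res,q0,loss="soft_l1")
A,o=pose(s.x)
if __name__=="__main__":
    print("A\n",A.round(4),"o",o.round(4),"jaw",s.x[6],"tilt",np.degrees(np.arccos(A[2,2])))
    for k,v in res(s.x,True).items(): print(k,v.round(1).tolist())
    np.savez("deck.npz",A=A,o=o)
E
python3 fit.py
```

```text
A
 [[-0.0397 -0.974   0.223 ]
 [ 0.9555 -0.1023 -0.2768]
 [ 0.2924  0.2021  0.9347]] o [ 0.5487 -0.0549  0.0321] jaw 0.004972344174613372 tilt 20.821965469886713
O [[0.5, 0.6], [-3.4, 1.0], [0.0, 0.1]]
T [[0.3, -0.9], [0.9, 0.0], [-1.8, -0.1]]
B45 [[5.0, 0.2], [1.2, -0.9]]
J [[-0.3, 0.7], [0.0, 0.4], [0.2, 0.1]]
HR [[0.0, -0.4], [-1.5, 0.0], [-0.2, -0.6]]
HL [[0.7, -0.2], [0.2, -0.3], [-1.6, 0.1]]
```

```bash
sed -i 's/\[("w4",225,152),("w6",75,152.5)\]/[("w6",75,152.5)]/; s/("w5",366,193.5),//' tri.py; python3 fit.py
python3 - <<'E'
from h import *
d=np.load("deck.npz");A,o=d["A"],d["o"]
for n in ("w4","w5","w6"):
    print(n,[(k,proj(cal(n),A@np.array(m)+o)[0].round(0).tolist()) for k,m in dict(fenceInTop100=[.1,0,.012],fenceOutTop100=[.1,-.008,.012],base100=[.1,0,0],LR=[.2,-.008,0],stopBase=[0,20e-3,0]).items()])
E
```

```text
A
 [[-0.0399 -0.9747  0.2198]
 [ 0.9553 -0.1018 -0.2777]
 [ 0.2931  0.1989  0.9352]] o [ 0.5489 -0.0549  0.032 ] jaw 0.0048836230219372655 tilt 20.74509611717976
O [[0.5, 0.8], [0.1, 0.2]]
T [[0.3, -0.9], [0.9, 0.0], [-1.7, -0.1]]
B45 [[1.4, -0.7]]
J [[-0.3, 0.6], [0.1, 0.3], [0.1, 0.0]]
HR [[-0.1, -0.2], [-1.7, 0.1], [-0.2, -0.5]]
HL [[0.8, -0.0], [0.2, -0.1], [-1.3, 0.3]]
w4 [('fenceInTop100', [324.0, 203.0]), ('fenceOutTop100', [325.0, 211.0]), ('base100', [328.0, 199.0]), ('LR', [432.0, 211.0]), ('stopBase', [234.0, 176.0])]
w5 [('fenceInTop100', [463.0, 203.0]), ('fenceOutTop100', [462.0, 211.0]), ('base100', [463.0, 199.0]), ('LR', [576.0, 212.0]), ('stopBase', [362.0, 176.0])]
w6 [('fenceInTop100', [163.0, 203.0]), ('fenceOutTop100', [164.0, 211.0]), ('base100', [170.0, 199.0]), ('LR', [264.0, 212.0]), ('stopBase', [84.0, 176.0])]
```

```bash
cat > go.py <<'E'
from h import *
def plan(dx,dy,dz,tilt=True):
    d=np.load("deck.npz");A,o=d["A"],d["o"]; s=arm.state(); Rt=R.from_quat(s["tool_rot"]).as_matrix()
    P=A@np.array([dx,dy,dz])+o; Rg=np.c_[A[:,1],A[:,0],-A[:,2]] if tilt else Rt
    print("t",round(s["t"],2),"tgt",P.round(4),"now deck",(A.T@(s["tcp_pos"]-o)).round(4),"shift tool(mm)",(Rt.T@(P-s["tcp_pos"])*1000).round(1),"rot deg",np.degrees(R.from_matrix(Rt.T@Rg).as_rotvec()).round(2),"w",s["width"].round(3),"F",s["wrist_force"].round(2))
E
python3 -c "
from go import *
plan(.065,.025,.082)"
```

```text
Traceback (most recent call last):
  File "go.py", line 5, in plan
    print("t",round(s["t"],2),"tgt",P.round(4),"now deck",(A.T@(s["tcp_pos"]-o)).round(4),"shift tool(mm)",(Rt.T@(P-s["tcp_pos"])*1000).round(1),"rot deg",np.degrees(R.from_matrix(Rt.T@Rg).as_rotvec()).round(2),"w",s["width"].round(3),"F",s["wrist_force"].round(2))
                                                                                                                                                                                                                       ^^^^^^^^^^^^^^^^
AttributeError: 'float' object has no attribute 'round'
```

```bash
sed -i 's/s\["width"\].round(3)/round(s["width"],3)/' go.py; python3 -c "
from go import *
plan(.065,.025,.082)"
```

```text
t 6.1 tgt [ 0.5399 -0.0182  0.1327] now deck [0.3072 0.0243 0.1845] shift tool(mm) [  23.1 -202.   166.7] rot deg [-17.02  11.87  -1.48] w 0.677 F [ 0.33  0.54 -0.71]
```

{"name": "send_rows", "arguments": {"targets": [{"x":0.0046,"y":-0.0404,"z":0,"rx":0,"ry":0,"rz":0,"fingers":110},{"x":0.0046,"y":-0.0404,"z":0,"rx":0,"ry":0,"rz":0,"fingers":110},{"x":0.0046,"y":-0.0404,"z":0,"rx":0,"ry":0,"rz":0,"fingers":110},{"x":0.0046,"y":-0.0404,"z":0,"rx":0,"ry":0,"rz":0,"fingers":110},{"x":0.0046,"y":-0.0404,"z":0.03,"rx":0,"ry":0,"rz":0,"fingers":110},{"x":0,"y":0,"z":0.045,"rx":0,"ry":0,"rz":0,"fingers":110},{"x":0,"y":0,"z":0.045,"rx":0,"ry":0,"rz":0,"fingers":110},{"x":0,"y":0,"z":0.045,"rx":0,"ry":0,"rz":0,"fingers":110}]}}

```text
t: 6.9
tcp_pos: [0.5398, -0.0199, 0.1336]
tool_rot: [-0.022, 1.0, -0.0, 0.0]
wrist_force: [1.8, 0.2, -0.3]
width: 0.68
grip_force: 15.0
```

{"name": "send_rows", "arguments": {"targets": [{"x":0,"y":0,"z":0,"rx":-5.67,"ry":3.96,"rz":-0.5,"fingers":110},{"x":0,"y":0,"z":0,"rx":-5.67,"ry":3.96,"rz":-0.5,"fingers":110},{"x":0,"y":0,"z":0,"rx":-5.67,"ry":3.96,"rz":-0.5,"fingers":110},{"x":0,"y":0,"z":0,"rx":0,"ry":0,"rz":0,"fingers":110},{"x":0,"y":0,"z":0,"rx":0,"ry":0,"rz":0,"fingers":110}]}}

```text
t: 7.4
tcp_pos: [0.5401, -0.0194, 0.1344]
tool_rot: [-0.034, 0.983, 0.144, -0.106]
wrist_force: [0.5, 0.3, -0.4]
width: 0.684
grip_force: 15.0
```

Run:
```python
from go import *
plan(.065,.025,.042)
for n in ("wrist","side"): shot(n,"p1"+n)
a=cv2.imread("pics/p1wrist.png")[80:380,160:480]; c=cal("p1side"); d=np.load("deck.npz"); u,v=proj(c,d["A"]@[.06,.03,.03]+d["o"])[0].astype(int)
b=cv2.resize(cv2.imread("pics/p1side.png")[v-50:v+50,u-55:u+55],(480,436),interpolation=cv2.INTER_CUBIC)
a=cv2.resize(a,(320,300)); o=np.zeros((436,800,3),np.uint8); o[:300,:320]=a; o[:,320:]=b; cv2.imwrite("pics/p1.png",o); print(u,v)
```

```text
t 7.4 tgt [ 0.5311 -0.0071  0.0953] now deck [0.0643 0.0252 0.084 ] shift tool(mm) [-0.2  0.8 42. ] rot deg [-0.11  0.11 -0.2 ] w 0.684 F [ 0.47  0.31 -0.42]
300 224
```

View pics/p1.png

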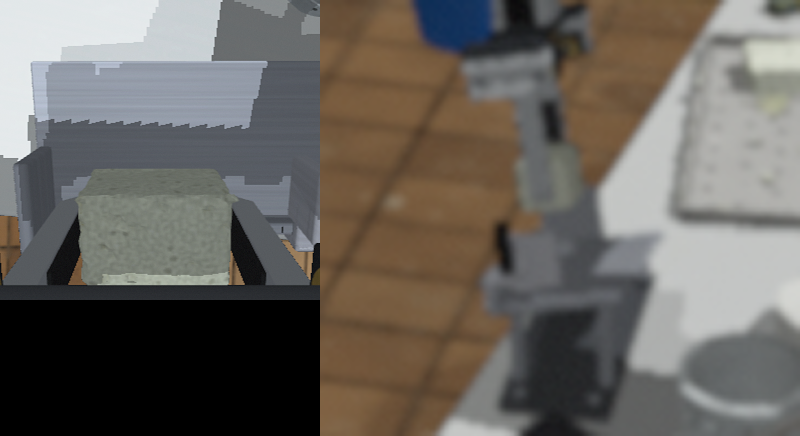

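In the wrist crop the deck's high edge is level at full row 142, with its left end at about (192,142). The cheese sits square over the deck, and the stop is at left (crop 15–52, 148–240).

Run:
```python
from h import *
d=np.load("deck.npz");A,o=d["A"],d["o"]; c=cal("p1wrist")
for k,m in dict(HL=[-.008,.095,0],HR=[.2,.095,0],T=[0,.045,.046],Touter=[-.008,.045,.046]).items(): print(k,proj(c,A@np.array(m)+o)[0].round(1))
g=cv2.cvtColor(cv2.imread("pics/p1wrist.png"),cv2.COLOR_BGR2GRAY)
L=cv2.createLineSegmentDetector(1).detect(g[110:330,150:520])[0][:,0]+np.array([150,110,150,110]); l=np.hypot(L[:,2]-L[:,0],L[:,3]-L[:,1])
print(" ".join("(%.0f,%.0f-%.0f,%.0f)"%tuple(r) for r in L[l>30]))
```

```text
HL [192.4 141.9]
HR [550.  140.8]
T [188.4 244.6]
Touter [172.4 244.7]
(173,244-204,224) (428,140-518,140) (474,322-518,322) (238,287-239,328) (390,328-391,283) (424,140-373,140) (392,289-413,329) (192,141-424,142) (218,329-237,293) (193,193-190,143) (437,264-406,264) (177,294-172,244) (447,293-450,257) (514,149-506,208) (505,215-501,251) (273,274-241,275) (222,126-302,121) (181,292-179,256) (373,248-312,248) (211,228-215,288) (214,288-194,315) (479,256-475,293)
```

{"name": "send_rows", "arguments": {"targets": [{"x":0,"y":0,"z":0.02,"rx":0,"ry":0,"rz":0,"fingers":110},{"x":0,"y":0,"z":0.018,"rx":0,"ry":0,"rz":0,"fingers":110},{"x":0,"y":0,"z":0.009,"rx":0,"ry":0,"rz":0,"fingers":110},{"x":0,"y":0,"z":0,"rx":0,"ry":0,"rz":0,"fingers":110},{"x":0,"y":0,"z":0,"rx":0,"ry":0,"rz":0,"fingers":110}]}}

```text
t: 8.0
tcp_pos: [0.5303, -0.0055, 0.0916]
tool_rot: [-0.035, 0.983, 0.145, -0.106]
wrist_force: [0.3, 0.2, -0.0]
width: 0.683
grip_force: 15.0
```

{"name": "send_rows", "arguments": {"targets": [{"x":0,"y":0,"z":0.001,"rx":0,"ry":0,"rz":0,"fingers":110},{"x":0,"y":0,"z":0.001,"rx":0,"ry":0,"rz":0,"fingers":110},{"x":0,"y":0,"z":0.001,"rx":0,"ry":0,"rz":0,"fingers":110},{"x":0,"y":0,"z":0,"rx":0,"ry":0,"rz":0,"fingers":110}]}}

```text
t: 8.4
tcp_pos: [0.5293, -0.0048, 0.088]
tool_rot: [-0.035, 0.983, 0.145, -0.106]
wrist_force: [0.9, -0.3, -0.9]
width: 0.679
grip_force: 15.0
```

```bash
python3 -c "
from go import *
plan(.065,.025,.032)"
```

```text
t 8.4 tgt [ 0.5289 -0.0043  0.086 ] now deck [0.0651 0.0251 0.0341] shift tool(mm) [-0.1 -0.1  2.1] rot deg [ 0.02  0.03 -0.1 ] w 0.679 F [ 0.95 -0.35 -0.87]
```

No contact yet; I'll feel downward.

{"name": "send_rows", "arguments": {"targets": [{"x":0,"y":0,"z":0.001,"rx":0,"ry":0,"rz":0,"fingers":110},{"x":0,"y":0,"z":0.0005,"rx":0,"ry":0,"rz":0,"fingers":110},{"x":0,"y":0,"z":0,"rx":0,"ry":0,"rz":0,"fingers":110}]}}

```text
t: 8.7
tcp_pos: [0.5293, -0.0044, 0.0871]
tool_rot: [-0.035, 0.983, 0.145, -0.106]
wrist_force: [0.1, -1.6, 4.7]
width: 0.679
grip_force: 15.0
```

{"name": "send_rows", "arguments": {"targets": [{"x":0,"y":0,"z":0.0007,"rx":0,"ry":0,"rz":0,"fingers":110},{"x":0,"y":0,"z":0,"rx":0,"ry":0,"rz":0,"fingers":110}]}}

```text
t: 8.9
tcp_pos: [0.5295, -0.0044, 0.087]
tool_rot: [-0.035, 0.983, 0.145, -0.105]
wrist_force: [0.2, -2.8, 9.8]
width: 0.679
grip_force: 15.0
```

{"name": "send_rows", "arguments": {"targets": [{"x":0,"y":0,"z":0.0007,"rx":0,"ry":0,"rz":0,"fingers":110},{"x":0,"y":0,"z":0,"rx":0,"ry":0,"rz":0,"fingers":110}]}}

```text
t: 9.1
tcp_pos: [0.5296, -0.0044, 0.0868]
tool_rot: [-0.035, 0.983, 0.145, -0.105]
wrist_force: [-0.4, -5.7, 13.4]
width: 0.681
grip_force: 15.0
```

The cheese is flat on the deck. I'll relax the pressure, open, and withdraw along the deck normal.

{"name": "send_rows", "arguments": {"targets": [{"x":0,"y":0,"z":-0.001,"rx":0,"ry":0,"rz":0,"fingers":110},{"x":0,"y":0,"z":0,"rx":0,"ry":0,"rz":0,"fingers":0},{"x":0,"y":0,"z":0,"rx":0,"ry":0,"rz":0,"fingers":0},{"x":0,"y":0,"z":0,"rx":0,"ry":0,"rz":0,"fingers":0},{"x":0,"y":0,"z":0,"rx":0,"ry":0,"rz":0,"fingers":0},{"x":0,"y":0,"z":0,"rx":0,"ry":0,"rz":0,"fingers":0}]}}

```text
t: 9.7
tcp_pos: [0.5288, -0.0041, 0.0861]
tool_rot: [-0.035, 0.983, 0.145, -0.107]
wrist_force: [-0.3, 0.5, -0.8]
width: 1.0
grip_force: 0.0
```

{"name": "send_rows", "arguments": {"targets": [{"x":0,"y":0,"z":-0.02,"rx":0,"ry":0,"rz":0,"fingers":0},{"x":0,"y":0,"z":-0.03,"rx":0,"ry":0,"rz":0,"fingers":0},{"x":0,"y":0,"z":-0.03,"rx":0,"ry":0,"rz":0,"fingers":0},{"x":0,"y":0,"z":-0.03,"rx":0,"ry":0,"rz":0,"fingers":0},{"x":0,"y":0,"z":0,"rx":0,"ry":0,"rz":0,"fingers":0},{"x":0,"y":0,"z":0,"rx":0,"ry":0,"rz":0,"fingers":0}]}}

```text
t: 10.3
tcp_pos: [0.553, -0.0348, 0.1889]
tool_rot: [-0.035, 0.983, 0.145, -0.106]
wrist_force: [-0.1, 0.6, -0.6]
width: 0.998
grip_force: 0.0
```

```bash
cat > chk.py <<'E'
from h import *
import sys
im,c=shot("wrist",sys.argv[1]); d=np.load("deck.npz");A,o=d["A"],d["o"]
hsv=cv2.cvtColor(im,cv2.COLOR_RGB2HSV); m=cv2.inRange(hsv,(22,18,60),(50,140,255)); m[370:]=0
q=np.array([proj(c,A@np.array(p)+o)[0] for p in [(-.01,-.02,.043),(.16,-.02,.043),(.16,.1,0),(-.01,.1,0)]]); k0=np.zeros_like(m); cv2.fillConvexPoly(k0,q.astype(np.int32),255); m&=k0
m=cv2.morphologyEx(m,cv2.MORPH_CLOSE,np.ones((7,7))); m=cv2.morphologyEx(m,cv2.MORPH_OPEN,np.ones((5,5)))
k=max(cv2.findContours(m,0,2)[0],key=cv2.contourArea)[:,0]
print("box px",k.min(0),k.max(0),"area",m.sum()//255)
T=np.array([A.T@(onplane(c,*p,o+A[:,2]*.043,A[:,2])-o) for p in k]); print("top-plane extents deck mm",(T.min(0)*1000).round(1),(T.max(0)*1000).round(1))
h=np.array([A@np.array(p)+o for p in [(0,.0005,.043),(.064,.0005,.043),(.064,.0435,.043),(0,.0435,.043),(0,.0435,0),(.064,.0435,0)]]); print("expect home px",proj(c,h).round(0).tolist())
E
python3 chk.py c1
```

```text
box px [254 214] [344 284] area 6118
top-plane extents deck mm [24.3  1.8 43. ] [83.5 49.7 43. ]
expect home px [[220.0, 286.0], [315.0, 286.0], [315.0, 223.0], [216.0, 223.0], [230.0, 212.0], [315.0, 212.0]]
```

{"name": "send_rows", "arguments": {"targets": [{"x":0,"y":0,"z":0,"rx":0,"ry":0,"rz":0,"fingers":0},{"x":0,"y":0,"z":0,"rx":0,"ry":0,"rz":0,"fingers":0},{"x":0,"y":0,"z":0,"rx":0,"ry":0,"rz":0,"fingers":0}]}}

```text
t: 10.65
tcp_pos: [0.5528, -0.0346, 0.1886]
tool_rot: [-0.035, 0.983, 0.145, -0.107]
wrist_force: [0.1, 0.5, 0.1]
width: 1.0
grip_force: 0.0
```

```bash
python3 chk.py c2
```

```text
box px [254 214] [345 284] area 6136
top-plane extents deck mm [24.3  2.1 43. ] [83.8 49.9 43. ]
expect home px [[220.0, 286.0], [315.0, 286.0], [315.0, 224.0], [216.0, 224.0], [230.0, 213.0], [315.0, 213.0]]
```

Run:
```python
import cv2
a=cv2.imread("pics/c2.png")[150:330,170:410]; cv2.imwrite("pics/c2c.png",cv2.resize(a,(800,600),interpolation=cv2.INTER_CUBIC))
```

```text
(no output)
```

View pics/c2c.png

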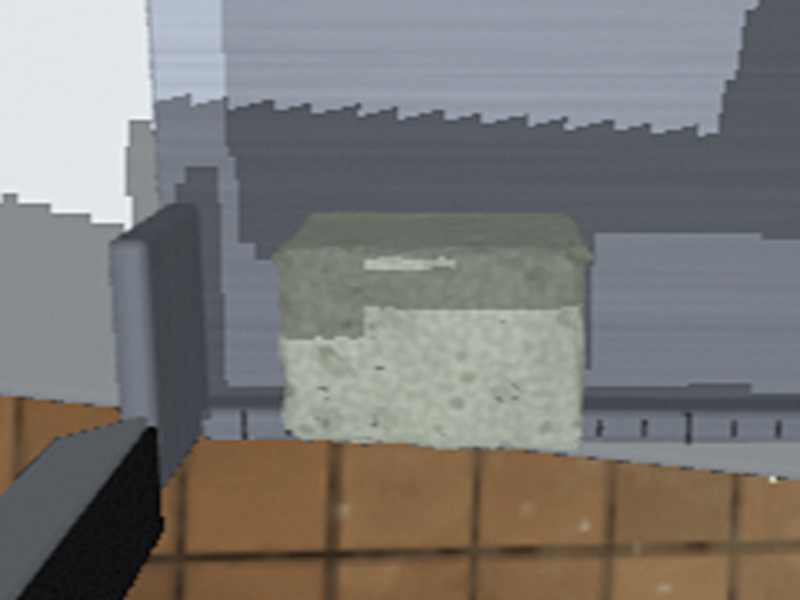

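The cheese lies flat and square against the fence, but it stopped about 20 mm short of the stop, where the opened downhill finger had been. I'll check whether it is still creeping, and the wrist joint's range.

{"name": "send_rows", "arguments": {"targets": [{"x":0,"y":0,"z":0,"rx":0,"ry":0,"rz":0,"fingers":0},{"x":0,"y":0,"z":0,"rx":0,"ry":0,"rz":0,"fingers":0},{"x":0,"y":0,"z":0,"rx":0,"ry":0,"rz":0,"fingers":0},{"x":0,"y":0,"z":0,"rx":0,"ry":0,"rz":0,"fingers":0},{"x":0,"y":0,"z":0,"rx":0,"ry":0,"rz":0,"fingers":0}]}}

```text
t: 11.2
tcp_pos: [0.553, -0.0348, 0.1891]
tool_rot: [-0.035, 0.983, 0.145, -0.106]
wrist_force: [-0.8, 0.6, -0.5]
width: 1.002
grip_force: 0.0
```

```bash
python3 chk.py c3
python3 - <<'E'
from go import *
s=arm.state(); print(s["qpos"].round(2)); plan(.053,.022,.130)
a=[cv2.cvtColor(cv2.imread(f"pics/{n}.png"),cv2.COLOR_BGR2GRAY).astype(int)[200:300,240:360] for n in("c1","c2","c3")]
print([abs(a[0]-a[i]).mean().round(2) for i in (1,2)])
# ends on the base line where the uphill lower cheese face meets the deck (full px from crop)
c=cal("c2"); d=np.load("deck.npz");A,o=d["A"],d["o"]
for u,v,z in [(170+315/3.333,150+213/3.333,0),(170+565/3.333,150+213/3.333,0),(170+277/3.333,150+255/3.333,.043),(170+590/3.333,150+255/3.333,.043),(170+287/3.333,150+436/3.333,.043),(170+580/3.333,150+448/3.333,.043)]: print((A.T@(onplane(c,u,v,o+A[:,2]*z,A[:,2])-o)*1000).round(1))
E
```

```text
box px [254 214] [344 283] area 6105
top-plane extents deck mm [24.4  2.4 43. ] [83.6 49.7 43. ]
expect home px [[220.0, 286.0], [315.0, 286.0], [315.0, 223.0], [216.0, 223.0], [230.0, 212.0], [315.0, 212.0]]
[-0.23  0.49  1.39  0.22  1.55 -1.91]
t 11.25 tgt [ 0.5539 -0.0427  0.1735] now deck [0.0652 0.0251 0.1422] shift tool(mm) [ -3.1 -12.2  12.2] rot deg [ 0.02  0.03 -0.09] w 0.999 F [0.02 0.01 0.56]
[np.float64(2.79), np.float64(1.17)]
[26.1 42.5  0. ]
[82.7 42.5  0. ]
[24.  41.7 43. ]
[85.1 41.6 43. ]
[24.6  4.4 43. ]
[83.8  1.8 43. ]
```

The cheese is at rest: x ≈ 22–86, touching the fence. It evidently slides only while it is clear of the fence's friction. I'll re-grip it by its long sides so that no finger stands in its way, set it down again about 3 cm short and further off the fence, and let it go.

{"name": "send_rows", "arguments": {"targets": [{"x":-0.003,"y":-0.011,"z":0,"rx":0,"ry":0,"rz":0,"fingers":0},{"x":0,"y":0,"z":0,"rx":0,"ry":0,"rz":8.5,"fingers":0},{"x":0,"y":0,"z":0,"rx":0,"ry":0,"rz":8.5,"fingers":0},{"x":0,"y":0,"z":0,"rx":0,"ry":0,"rz":8.5,"fingers":0},{"x":0,"y":0,"z":0,"rx":0,"ry":0,"rz":8.5,"fingers":0},{"x":0,"y":0,"z":0,"rx":0,"ry":0,"rz":8.5,"fingers":0},{"x":0,"y":0,"z":0,"rx":0,"ry":0,"rz":8.5,"fingers":0},{"x":0,"y":0,"z":0,"rx":0,"ry":0,"rz":8.5,"fingers":0},{"x":0,"y":0,"z":0,"rx":0,"ry":0,"rz":8.5,"fingers":0},{"x":0,"y":0,"z":0,"rx":0,"ry":0,"rz":8.5,"fingers":0}]}}

```text
t: 12.25
tcp_pos: [0.5565, -0.0457, 0.1849]
tool_rot: [0.584, 0.792, 0.048, -0.174]
wrist_force: [-0.5, 0.5, 1.4]
width: 0.999
grip_force: 0.0
```

{"name": "send_rows", "arguments": {"targets": [{"x":0,"y":0,"z":0,"rx":0,"ry":0,"rz":8.5,"fingers":0},{"x":0,"y":0,"z":0,"rx":0,"ry":0,"rz":5,"fingers":0},{"x":0,"y":0,"z":0,"rx":0,"ry":0,"rz":0,"fingers":0},{"x":0,"y":0,"z":0,"rx":0,"ry":0,"rz":0,"fingers":0}]}}

```text
t: 12.65
tcp_pos: [0.5564, -0.0454, 0.185]
tool_rot: [0.669, 0.721, 0.028, -0.178]
wrist_force: [-0.3, -0.1, -0.5]
width: 1.002
grip_force: 0.0
```

```bash
sed -i 's/tilt=True)/tilt=True,side=True)/; s/if tilt else Rt/if tilt else Rt\n    if side: Rg=np.c_[A[:,0],-A[:,1],-A[:,2]]/' go.py; python3 -c "
from go import *
plan(.054,.022,.043)"; python3 chk.py c4
```

```text
t 12.65 tgt [ 0.5347 -0.0175  0.0924] now deck [0.0537 0.0221 0.1421] shift tool(mm) [ 0.3  0.1 99.1] rot deg [ 0.02 -0.02  0.05] w 1.002 F [-0.31 -0.1  -0.48]
box px [284 197] [346 292] area 5746
top-plane extents deck mm [25.1  1.7 43. ] [89.8 42.  43. ]
expect home px [[346.0, 326.0], [348.0, 236.0], [282.0, 236.0], [284.0, 326.0], [288.0, 302.0], [287.0, 223.0]]
```

{"name": "send_rows", "arguments": {"force": 10, "targets": [{"x":0,"y":0,"z":0.03,"rx":0,"ry":0,"rz":0,"fingers":0},{"x":0,"y":0,"z":0.03,"rx":0,"ry":0,"rz":0,"fingers":0},{"x":0,"y":0,"z":0.025,"rx":0,"ry":0,"rz":0,"fingers":0},{"x":0,"y":0,"z":0.014,"rx":0,"ry":0,"rz":0,"fingers":0},{"x":0,"y":0,"z":0,"rx":0,"ry":0,"rz":0,"fingers":0},{"x":0,"y":0,"z":0,"rx":0,"ry":0,"rz":0,"fingers":170},{"x":0,"y":0,"z":0,"rx":0,"ry":0,"rz":0,"fingers":170},{"x":0,"y":0,"z":0,"rx":0,"ry":0,"rz":0,"fingers":170},{"x":0,"y":0,"z":0,"rx":0,"ry":0,"rz":0,"fingers":170},{"x":0,"y":0,"z":0,"rx":0,"ry":0,"rz":0,"fingers":170}]}}

```text
t: 13.7
tcp_pos: [0.5348, -0.0175, 0.093]
tool_rot: [0.67, 0.72, 0.028, -0.178]
wrist_force: [0.8, 0.2, 0.1]
width: 0.608
grip_force: 0.0
```

{"name": "send_rows", "arguments": {"targets": [{"x":0,"y":0,"z":0,"rx":0,"ry":0,"rz":0,"fingers":170},{"x":0,"y":0,"z":0,"rx":0,"ry":0,"rz":0,"fingers":170},{"x":0,"y":0,"z":-0.006,"rx":0,"ry":0,"rz":0,"fingers":170},{"x":0,"y":0,"z":0,"rx":0,"ry":0,"rz":0,"fingers":170}]}}

```text
t: 14.1
tcp_pos: [0.5354, -0.0193, 0.0987]
tool_rot: [0.67, 0.72, 0.027, -0.179]
wrist_force: [-7.6, -1.2, 2.9]
width: 0.462
grip_force: 10.0
```

```bash
python3 -c "
from go import *
plan(.062,.037,.047)"
```

```text
t 14.1 tgt [ 0.5206 -0.0125  0.1015] now deck [0.0542 0.0228 0.0495] shift tool(mm) [  7.8 -14.2   2.5] rot deg [-0.1  -0.03 -0.1 ] w 0.462 F [-7.62 -1.23  2.92]
```

{"name": "send_rows", "arguments": {"targets": [{"x":0.004,"y":-0.007,"z":0,"rx":0,"ry":0,"rz":0,"fingers":170},{"x":0.004,"y":-0.007,"z":0,"rx":0,"ry":0,"rz":0,"fingers":170},{"x":0,"y":0,"z":0.003,"rx":0,"ry":0,"rz":0,"fingers":170},{"x":0,"y":0,"z":0.001,"rx":0,"ry":0,"rz":0,"fingers":170},{"x":0,"y":0,"z":0,"rx":0,"ry":0,"rz":0,"fingers":170}]}}

```text
t: 14.6
tcp_pos: [0.5212, -0.0117, 0.0995]
tool_rot: [0.67, 0.72, 0.027, -0.178]
wrist_force: [0.6, -0.5, -0.4]
width: 0.46
grip_force: 10.0
```

{"name": "send_rows", "arguments": {"targets": [{"x":0,"y":0,"z":0.001,"rx":0,"ry":0,"rz":0,"fingers":170},{"x":0,"y":0,"z":0,"rx":0,"ry":0,"rz":0,"fingers":170}]}}

```text
t: 14.8
tcp_pos: [0.5209, -0.0115, 0.0986]
tool_rot: [0.67, 0.72, 0.027, -0.178]
wrist_force: [-0.5, 0.7, -1.4]
width: 0.455
grip_force: 10.0
```

{"name": "send_rows", "arguments": {"targets": [{"x":0,"y":0,"z":0.001,"rx":0,"ry":0,"rz":0,"fingers":170},{"x":0,"y":0,"z":0,"rx":0,"ry":0,"rz":0,"fingers":170}]}}

```text
t: 15.0
tcp_pos: [0.5209, -0.0113, 0.098]
tool_rot: [0.67, 0.72, 0.028, -0.178]
wrist_force: [0.6, -0.6, 0.7]
width: 0.456
grip_force: 10.0
```

```bash
python3 -c "
from go import *
plan(.062,.037,.043)"
```

```text
t 15.0 tgt [ 0.5198 -0.0114  0.0978] now deck [0.0622 0.0359 0.0434] shift tool(mm) [-0.2 -1.1  0.4] rot deg [ 0.06 -0.01 -0.09] w 0.456 F [ 0.58 -0.64  0.71]
```

{"name": "send_rows", "arguments": {"targets": [{"x":0,"y":0,"z":0.0008,"rx":0,"ry":0,"rz":0,"fingers":170},{"x":0,"y":0,"z":0,"rx":0,"ry":0,"rz":0,"fingers":170}]}}

```text
t: 15.2
tcp_pos: [0.521, -0.0113, 0.0979]
tool_rot: [0.67, 0.72, 0.028, -0.177]
wrist_force: [-0.0, -3.2, 9.3]
width: 0.461
grip_force: 10.0
```

{"name": "send_rows", "arguments": {"targets": [{"x":0,"y":0,"z":0.0006,"rx":0,"ry":0,"rz":0,"fingers":170},{"x":0,"y":0,"z":0,"rx":0,"ry":0,"rz":0,"fingers":170}]}}

```text
t: 15.4
tcp_pos: [0.5211, -0.0113, 0.0979]
tool_rot: [0.67, 0.72, 0.028, -0.177]
wrist_force: [-0.4, -4.3, 13.0]
width: 0.464
grip_force: 10.0
```

{"name": "send_rows", "arguments": {"targets": [{"x":0,"y":0,"z":-0.001,"rx":0,"ry":0,"rz":0,"fingers":170},{"x":0,"y":0,"z":0,"rx":0,"ry":0,"rz":0,"fingers":0},{"x":0,"y":0,"z":0,"rx":0,"ry":0,"rz":0,"fingers":0},{"x":0,"y":0,"z":0,"rx":0,"ry":0,"rz":0,"fingers":0},{"x":0,"y":0,"z":0,"rx":0,"ry":0,"rz":0,"fingers":0},{"x":0,"y":0,"z":0,"rx":0,"ry":0,"rz":0,"fingers":0},{"x":0,"y":0,"z":0,"rx":0,"ry":0,"rz":0,"fingers":0},{"x":0,"y":0,"z":0,"rx":0,"ry":0,"rz":0,"fingers":0}]}}

```text
t: 16.2
tcp_pos: [0.5206, -0.0111, 0.0974]
tool_rot: [0.67, 0.72, 0.027, -0.178]
wrist_force: [0.4, -0.3, 0.3]
width: 0.995
grip_force: 0.0
```

{"name": "send_rows", "arguments": {"targets": [{"x":0,"y":0,"z":-0.025,"rx":0,"ry":0,"rz":0,"fingers":0},{"x":0,"y":0,"z":-0.04,"rx":0,"ry":0,"rz":0,"fingers":0},{"x":0,"y":0,"z":-0.04,"rx":0,"ry":0,"rz":0,"fingers":0},{"x":0,"y":0,"z":0,"rx":0,"ry":0,"rz":0,"fingers":0},{"x":0,"y":0,"z":0,"rx":0,"ry":0,"rz":0,"fingers":0}]}}

```text
t: 16.7
tcp_pos: [0.5437, -0.0404, 0.1957]
tool_rot: [0.67, 0.72, 0.028, -0.178]
wrist_force: [0.3, -0.0, -1.3]
width: 0.997
grip_force: 0.0
```

```bash
python3 chk.py c5; python3 -c "
from go import *
plan(.032,.022,.145)"
```

```text
box px [306 236] [365 329] area 5367
top-plane extents deck mm [ 3.2  1.6 43. ] [71.2 42.3 43. ]
expect home px [[365.0, 333.0], [367.0, 246.0], [304.0, 246.0], [304.0, 333.0], [306.0, 309.0], [305.0, 233.0]]
t 16.75 tgt [ 0.558  -0.0669  0.1814] now deck [0.0621 0.0364 0.1468] shift tool(mm) [-30.1  14.4   1.8] rot deg [-0.04 -0.04 -0.11] w 1.003 F [ 0.21 -0.05 -0.3 ]
```

The cheese is home: its box is (306–365, 236–329) against the expected home outline (304–367, 233–333), allowing for the rounded edges. Next, the jaw: close the fingers, go behind the tab and push.

{"name": "send_rows", "arguments": {"targets": [{"x":0.036,"y":0.0075,"z":0,"rx":0,"ry":0,"rz":0,"fingers":255},{"x":0.036,"y":0.0075,"z":0,"rx":0,"ry":0,"rz":0,"fingers":255},{"x":0.036,"y":0.0075,"z":0,"rx":0,"ry":0,"rz":0,"fingers":255},{"x":0.037,"y":0.0075,"z":0,"rx":0,"ry":0,"rz":0,"fingers":255},{"x":0,"y":0,"z":0,"rx":0,"ry":0,"rz":0,"fingers":255},{"x":0,"y":0,"z":0,"rx":0,"ry":0,"rz":0,"fingers":255},{"x":0,"y":0,"z":0,"rx":0,"ry":0,"rz":0,"fingers":255}]}}

```text
t: 17.45
tcp_pos: [0.5669, 0.1005, 0.2311]
tool_rot: [0.67, 0.72, 0.027, -0.179]
wrist_force: [0.5, 0.7, -0.2]
width: 0.442
grip_force: 0.0
```

Run:
```python
from go import *
plan(.207,.006,.055)
im,c=shot("wrist","j1"); d=np.load("deck.npz");A,o=d["A"],d["o"]
g=cv2.cvtColor(im,cv2.COLOR_RGB2GRAY); u,v=proj(c,A@[.179,.006,.064]+o)[0].astype(int); print("tab top expected",u,v)
q=proj(c,[A@np.array(p)+o for p in [(.171,0,.064),(.187,0,.064),(.187,.012,.064),(.171,.012,.064)]]); print(q.round(0).tolist())
m=(g<45).astype(np.uint8); m[:v-40]=0;m[v+40:]=0;m[:,:u-45]=0;m[:,u+45:]=0
k=max(cv2.findContours(m,0,2)[0],key=cv2.contourArea)[:,0]; print(cv2.convexHull(cv2.approxPolyDP(k,1.5,True))[:,0].tolist())
```

```text
t 17.45 tgt [0.5468 0.1269 0.1453] now deck [0.2061 0.0062 0.1469] shift tool(mm) [ 0.9  0.3 91.9] rot deg [-0.07 -0.03 -0.16] w 0.442 F [ 0.49  0.71 -0.18]
tab top expected 315 298
[[324.0, 311.0], [325.0, 287.0], [306.0, 287.0], [306.0, 311.0]]
[[320, 271], [322, 274], [323, 308], [321, 311], [308, 311], [306, 307], [307, 276], [309, 271]]
```

{"name": "send_rows", "arguments": {"targets": [{"x":0.001,"y":0,"z":0.02,"rx":0,"ry":0,"rz":0,"fingers":255},{"x":0,"y":0,"z":0.025,"rx":0,"ry":0,"rz":0,"fingers":255},{"x":0,"y":0,"z":0.025,"rx":0,"ry":0,"rz":0,"fingers":255},{"x":0,"y":0,"z":0.021,"rx":0,"ry":0,"rz":0,"fingers":255},{"x":0,"y":0,"z":0,"rx":0,"ry":0,"rz":0,"fingers":255},{"x":0,"y":0,"z":0,"rx":0,"ry":0,"rz":0,"fingers":255}]}}

```text
t: 18.1
tcp_pos: [0.5476, 0.1268, 0.1478]
tool_rot: [0.671, 0.72, 0.028, -0.178]
wrist_force: [0.4, 0.3, -0.1]
width: 0.005
grip_force: 0.0
```

{"name": "send_rows", "arguments": {"targets": [{"x":-0.006,"y":0,"z":0,"rx":0,"ry":0,"rz":0,"fingers":255},{"x":-0.006,"y":0,"z":0,"rx":0,"ry":0,"rz":0,"fingers":255},{"x":-0.006,"y":0,"z":0,"rx":0,"ry":0,"rz":0,"fingers":255},{"x":-0.006,"y":0,"z":0,"rx":0,"ry":0,"rz":0,"fingers":255}]}}

```text
t: 18.5
tcp_pos: [0.5486, 0.104, 0.1407]
tool_rot: [0.67, 0.72, 0.028, -0.178]
wrist_force: [2.4, 1.6, 3.3]
width: 0.006
grip_force: 1.3
```

```bash
python3 -c "
from go import *
plan(.114,.006,.055)"
```

```text
t 18.5 tgt [0.5505 0.0381 0.1181] now deck [0.1837 0.0057 0.0575] shift tool(mm) [-69.7  -0.2   2.4] rot deg [ 0.09 -0.04 -0.09] w 0.006 F [2.42 1.55 3.32]
```

{"name": "send_rows", "arguments": {"targets": [{"x":-0.008,"y":0,"z":0,"rx":0,"ry":0,"rz":0,"fingers":255},{"x":-0.008,"y":0,"z":0,"rx":0,"ry":0,"rz":0,"fingers":255},{"x":-0.008,"y":0,"z":0,"rx":0,"ry":0,"rz":0,"fingers":255},{"x":-0.008,"y":0,"z":0,"rx":0,"ry":0,"rz":0,"fingers":255},{"x":-0.008,"y":0,"z":0,"rx":0,"ry":0,"rz":0,"fingers":255},{"x":-0.008,"y":0,"z":0,"rx":0,"ry":0,"rz":0,"fingers":255},{"x":-0.007,"y":0,"z":0,"rx":0,"ry":0,"rz":0,"fingers":255},{"x":-0.004,"y":0,"z":0,"rx":0,"ry":0,"rz":0,"fingers":255},{"x":0,"y":0,"z":0,"rx":0,"ry":0,"rz":0,"fingers":255}]}}

```text
t: 19.4
tcp_pos: [0.5503, 0.0476, 0.1227]
tool_rot: [0.67, 0.72, 0.027, -0.178]
wrist_force: [-0.5, -0.2, -1.1]
width: 0.004
grip_force: 0.0
```

{"name": "send_rows", "arguments": {"targets": [{"x":-0.002,"y":0,"z":0,"rx":0,"ry":0,"rz":0,"fingers":255},{"x":-0.002,"y":0,"z":0,"rx":0,"ry":0,"rz":0,"fingers":255},{"x":0,"y":0,"z":0,"rx":0,"ry":0,"rz":0,"fingers":255}]}}

```text
t: 19.7
tcp_pos: [0.5506, 0.0443, 0.1218]
tool_rot: [0.67, 0.72, 0.027, -0.178]
wrist_force: [-0.1, 0.6, -0.4]
width: 0.007
grip_force: 0.3
```

```bash
python3 -c "
from go import *
plan(.114,.006,.0575)"
```

```text
t 19.7 tgt [0.5511 0.0374 0.1204] now deck [0.1211 0.006  0.0568] shift tool(mm) [-7.1  0.1 -0.7] rot deg [ 0.01 -0.02 -0.09] w 0.007 F [-0.09  0.56 -0.38]
```

{"name": "send_rows", "arguments": {"targets": [{"x":-0.002,"y":0,"z":0,"rx":0,"ry":0,"rz":0,"fingers":255},{"x":-0.001,"y":0,"z":0,"rx":0,"ry":0,"rz":0,"fingers":255},{"x":-0.001,"y":0,"z":0,"rx":0,"ry":0,"rz":0,"fingers":255}]}}

```text
t: 20.0
tcp_pos: [0.5508, 0.0406, 0.1207]
tool_rot: [0.67, 0.72, 0.027, -0.178]
wrist_force: [-1.0, 2.1, -0.5]
width: 0.003
grip_force: 1.1
```

{"name": "send_rows", "arguments": {"targets": [{"x":-0.001,"y":0,"z":0,"rx":0,"ry":0,"rz":0,"fingers":255},{"x":-0.001,"y":0,"z":0,"rx":0,"ry":0,"rz":0,"fingers":255}]}}

```text
t: 20.2
tcp_pos: [0.5508, 0.0387, 0.1201]
tool_rot: [0.67, 0.72, 0.027, -0.178]
wrist_force: [-2.4, 8.7, 1.7]
width: 0.004
grip_force: 4.2
```

{"name": "send_rows", "arguments": {"targets": [{"x":-0.001,"y":0,"z":0,"rx":0,"ry":0,"rz":0,"fingers":255},{"x":0,"y":0,"z":0,"rx":0,"ry":0,"rz":0,"fingers":255}]}}

```text
t: 20.4
tcp_pos: [0.5508, 0.0387, 0.12]
tool_rot: [0.67, 0.72, 0.028, -0.179]
wrist_force: [-1.8, 9.8, 2.4]
width: 0.003
grip_force: 4.8
```

Run:
```python
from go import *
plan(.114,.006,.0575)
im,c=shot("wrist","j2"); d=np.load("deck.npz");A,o=d["A"],d["o"]
print("tab top px if jaw .086/.080",proj(c,[A@[.098,.006,.064]+o,A@[.104,.006,.064]+o]).round(1).tolist())
```

```text
t 20.4 tgt [0.5511 0.0374 0.1204] now deck [0.1151 0.0061 0.0567] shift tool(mm) [-1.1  0.1 -0.8] rot deg [ 0.01 -0.13 -0.07] w 0.003 F [-1.75  9.78  2.45]
tab top px if jaw .086/.080 [[313.9, 359.0], [313.8, 345.8]]
```

The force rose to 10 N and motion stopped with the tab where it should be for 0.086, so the jaw is against the cheese. I'll back off and go above the cheese.

{"name": "send_rows", "arguments": {"targets": [{"x":0.004,"y":0,"z":0,"rx":0,"ry":0,"rz":0,"fingers":255},{"x":0.004,"y":0,"z":0,"rx":0,"ry":0,"rz":0,"fingers":255},{"x":0,"y":0,"z":-0.03,"rx":0,"ry":0,"rz":0,"fingers":255},{"x":0,"y":0,"z":-0.03,"rx":0,"ry":0,"rz":0,"fingers":255},{"x":0,"y":0,"z":-0.03,"rx":0,"ry":0,"rz":0,"fingers":0},{"x":-0.03,"y":-0.0053,"z":0,"rx":0,"ry":0,"rz":0,"fingers":0},{"x":-0.03,"y":-0.0053,"z":0,"rx":0,"ry":0,"rz":0,"fingers":0},{"x":-0.03,"y":-0.0053,"z":0,"rx":0,"ry":0,"rz":0,"fingers":0},{"x":0,"y":0,"z":0,"rx":0,"ry":0,"rz":0,"fingers":0},{"x":0,"y":0,"z":0,"rx":0,"ry":0,"rz":0,"fingers":0}]}}

```text
t: 21.45
tcp_pos: [0.5584, -0.0674, 0.1832]
tool_rot: [0.671, 0.72, 0.028, -0.178]
wrist_force: [0.9, 0.1, 0.6]
width: 0.481
grip_force: 0.0
```

```bash
python3 chk.py c6
python3 - <<'E'
from go import *
plan(.032,.022,.043)
c=cal("c6"); d=np.load("deck.npz");A,o=d["A"],d["o"]
g=cv2.cvtColor(cv2.imread("pics/c6.png"),cv2.COLOR_BGR2GRAY); u,v=proj(c,A@[.098,.006,.064]+o)[0].astype(int)
print("tab corners if .086",proj(c,[A@np.array([x,y,.064])+o for x in(.09,.106) for y in (0,.012)]).round(0).tolist())
m=(g<45).astype(np.uint8); m[:v-40]=0;m[v+40:]=0;m[:,:u-30]=0;m[:,u+30:]=0
k=max(cv2.findContours(m,0,2)[0],key=cv2.contourArea)[:,0]; print(cv2.convexHull(cv2.approxPolyDP(k,1.5,True))[:,0].tolist())
E
```

```text
box px [284 205] [345 291] area 5116
top-plane extents deck mm [ 2.3  1.5 43. ] [62.2 42.2 43. ]
expect home px [[346.0, 294.0], [347.0, 202.0], [282.0, 202.0], [284.0, 294.0], [288.0, 274.0], [286.0, 194.0]]
t 21.5 tgt [ 0.5356 -0.0386  0.086 ] now deck [0.0327 0.0219 0.147 ] shift tool(mm) [ -0.7  -0.2 104. ] rot deg [ 0.05 -0.01 -0.09] w 0.519 F [-0.51  0.51 -0.01]
tab corners if .086 [[352.0, 163.0], [331.0, 163.0], [352.0, 135.0], [331.0, 135.0]]
[[342, 137], [349, 140], [350, 160], [348, 163], [335, 164], [330, 158], [331, 138]]
```

The cheese spans x 2–62 mm and y 1.5–42 mm at its bevelled top, so it is home. The tab stands where it should for 0.086. Now I'll take it by its long sides.

{"name": "send_rows", "arguments": {"force": 15, "targets": [{"x":-0.0007,"y":0,"z":0,"rx":0,"ry":0,"rz":0,"fingers":0},{"x":0,"y":0,"z":0,"rx":0,"ry":0,"rz":0,"fingers":0},{"x":0,"y":0,"z":0,"rx":0,"ry":0,"rz":0,"fingers":0},{"x":0,"y":0,"z":0.03,"rx":0,"ry":0,"rz":0,"fingers":0},{"x":0,"y":0,"z":0.035,"rx":0,"ry":0,"rz":0,"fingers":0},{"x":0,"y":0,"z":0.025,"rx":0,"ry":0,"rz":0,"fingers":0},{"x":0,"y":0,"z":0.013,"rx":0,"ry":0,"rz":0,"fingers":0},{"x":0,"y":0,"z":0,"rx":0,"ry":0,"rz":0,"fingers":0}]}}

```text
t: 22.3
tcp_pos: [0.5352, -0.0387, 0.0857]
tool_rot: [0.67, 0.72, 0.027, -0.179]
wrist_force: [0.0, 0.2, 0.2]
width: 0.995
grip_force: 0.0
```

{"name": "send_rows", "arguments": {"targets": [{"x":0,"y":0,"z":0,"rx":0,"ry":0,"rz":0,"fingers":170},{"x":0,"y":0,"z":0,"rx":0,"ry":0,"rz":0,"fingers":170},{"x":0,"y":0,"z":0,"rx":0,"ry":0,"rz":0,"fingers":170},{"x":0,"y":0,"z":0,"rx":0,"ry":0,"rz":0,"fingers":170},{"x":0,"y":0,"z":0,"rx":0,"ry":0,"rz":0,"fingers":170},{"x":0,"y":0,"z":0,"rx":0,"ry":0,"rz":0,"fingers":170},{"x":0,"y":0,"z":0,"rx":0,"ry":0,"rz":0,"fingers":170}]}}

```text
t: 23.0
tcp_pos: [0.5348, -0.0394, 0.0869]
tool_rot: [0.67, 0.72, 0.026, -0.179]
wrist_force: [2.2, 0.2, 1.8]
width: 0.455
grip_force: 15.0
```

```bash
python3 -c "
from go import *
plan(.032,.022,.043)"
```

```text
t 23.0 tgt [ 0.5356 -0.0386  0.086 ] now deck [0.0315 0.023  0.0439] shift tool(mm) [0.5 1.  0.9] rot deg [-0.14 -0.03 -0.1 ] w 0.455 F [2.2  0.24 1.8 ]
```

{"name": "send_rows", "arguments": {"targets": [{"x":0,"y":0,"z":-0.006,"rx":0,"ry":0,"rz":0,"fingers":170},{"x":0,"y":0,"z":-0.015,"rx":0,"ry":0,"rz":0,"fingers":170},{"x":0,"y":0,"z":-0.025,"rx":0,"ry":0,"rz":0,"fingers":170},{"x":0,"y":0,"z":-0.035,"rx":0,"ry":0,"rz":0,"fingers":170},{"x":0,"y":0,"z":-0.035,"rx":0,"ry":0,"rz":0,"fingers":170},{"x":0,"y":0,"z":0,"rx":0,"ry":0,"rz":0,"fingers":170}]}}

```text
t: 23.6
tcp_pos: [0.5631, -0.0728, 0.1993]
tool_rot: [0.671, 0.72, 0.029, -0.175]
wrist_force: [0.6, -0.0, -1.0]
width: 0.458
grip_force: 15.0
```

```bash
cat > lv.py <<'E'
from go import *
s=arm.state(); Rt=R.from_quat(s["tool_rot"]).as_matrix(); psi=np.radians(97)  # tool x along tray y
x=np.array([np.cos(psi),np.sin(psi),0]); z=np.array([0,0,-1.]); Rg=np.c_[x,np.cross(z,x),z]
P=np.array([.365,-.256,.12]); print(s["tcp_pos"].round(4),"w",s["width"],"rot",np.degrees(R.from_matrix(Rt.T@Rg).as_rotvec()).round(2),"shift after turn",(Rg.T@(P-s["tcp_pos"])*1000).round(1),s["qpos"].round(2),s["wrist_force"].round(1))
E
python3 lv.py
```

```text
[ 0.5631 -0.0728  0.1993] w 0.4579604951031021 rot [-10.82 -17.31  -2.88] shift after turn [-157.7 -218.9   79.3] [-0.28  0.52  1.33  0.21  1.59 -0.38] [ 0.6 -0.  -1. ]
```

{"name": "send_rows", "arguments": {"targets": [{"x":0,"y":0,"z":0,"rx":-3.61,"ry":-5.77,"rz":-0.96,"fingers":170},{"x":0,"y":0,"z":0,"rx":-3.61,"ry":-5.77,"rz":-0.96,"fingers":170},{"x":0,"y":0,"z":0,"rx":-3.6,"ry":-5.77,"rz":-0.96,"fingers":170},{"x":-0.026,"y":-0.036,"z":0,"rx":0,"ry":0,"rz":0,"fingers":170},{"x":-0.026,"y":-0.036,"z":0,"rx":0,"ry":0,"rz":0,"fingers":170},{"x":-0.026,"y":-0.037,"z":0,"rx":0,"ry":0,"rz":0,"fingers":170},{"x":-0.026,"y":-0.037,"z":0,"rx":0,"ry":0,"rz":0,"fingers":170},{"x":-0.027,"y":-0.037,"z":0,"rx":0,"ry":0,"rz":0,"fingers":170},{"x":-0.027,"y":-0.037,"z":0,"rx":0,"ry":0,"rz":0,"fingers":170}]}}

```text
t: 24.5
tcp_pos: [0.3606, -0.2558, 0.1955]
tool_rot: [0.662, 0.749, -0.002, -0.004]
wrist_force: [-0.0, -1.4, -1.1]
width: 0.46
grip_force: 15.0
```

{"name": "send_rows", "arguments": {"targets": [{"x":0,"y":0,"z":0.04,"rx":0,"ry":0,"rz":0,"fingers":170},{"x":0,"y":0,"z":0.039,"rx":0,"ry":0,"rz":0,"fingers":170},{"x":0,"y":0,"z":0,"rx":0,"ry":0,"rz":0,"fingers":170},{"x":0,"y":0,"z":0,"rx":0,"ry":0,"rz":0,"fingers":170}]}}

```text
t: 24.9
tcp_pos: [0.3618, -0.255, 0.1176]
tool_rot: [0.662, 0.749, -0.002, -0.004]
wrist_force: [0.3, -0.6, 0.2]
width: 0.458
grip_force: 15.0
```

```bash
python3 lv.py
python3 - <<'E'
from h import *
im,c=shot("wrist","t1"); g=cv2.cvtColor(im,cv2.COLOR_RGB2GRAY)
L=cv2.createLineSegmentDetector(1).detect(cv2.GaussianBlur(g,(3,3),0))[0][:,0]; l=np.hypot(L[:,2]-L[:,0],L[:,3]-L[:,1])
for r in L[(l>70)&(L[:,1]<360)&(L[:,3]<360)]: print(r.round(0),"rim z.024:",onz(c,r[0],r[1],.024)[:2].round(3),onz(c,r[2],r[3],.024)[:2].round(3))
E
```

```text
[ 0.3618 -0.255   0.1176] w 0.4576601293240977 rot [-0.43 -0.21  0.08] shift after turn [-1.4  3.  -2.4] [-0.7   0.21  1.93 -0.    1.02 -0.82] [ 0.3 -0.6  0.2]
[427. 322. 528. 322.] rim z.024: [ 0.442 -0.293] [ 0.51  -0.284]
[103. 322. 204. 322.] rim z.024: [ 0.225 -0.321] [ 0.293 -0.312]
[148. 204. 156. 279.] rim z.024: [ 0.253 -0.236] [ 0.26  -0.286]
[139. 116. 479. 118.] rim z.024: [ 0.247 -0.184] [ 0.448 -0.16 ]
[477. 122. 147. 119.] rim z.024: [ 0.447 -0.162] [ 0.251 -0.185]
[281. 222. 353. 222.] rim z.024: [ 0.337 -0.237] [ 0.383 -0.231]
[151. 320. 138. 187.] rim z.024: [ 0.257 -0.315] [ 0.247 -0.226]
[536. 326. 638.  67.] rim z.024: [ 0.516 -0.286] [ 0.533 -0.121]
[239. 356. 266. 280.] rim z.024: [ 0.318 -0.334] [ 0.332 -0.277]
[363. 129. 443. 129.] rim z.024: [ 0.381 -0.174] [ 0.428 -0.169]
[367. 285. 392. 354.] rim z.024: [ 0.398 -0.272] [ 0.423 -0.319]
[152. 126. 329. 126.] rim z.024: [ 0.254 -0.188] [ 0.36  -0.175]
[471. 234. 479. 158.] rim z.024: [ 0.459 -0.23 ] [ 0.453 -0.182]
[483. 157. 475. 237.] rim z.024: [ 0.456 -0.181] [ 0.462 -0.231]
[ 40. 124.  24.  47.] rim z.024: [ 0.187 -0.196] [ 0.18  -0.153]
[144. 316. 135. 234.] rim z.024: [ 0.252 -0.313] [ 0.245 -0.257]
```

The numeric check puts the tray's +y rim at y ≈ −0.16 to −0.185 and its sides at x ≈ 0.25 and 0.46. The cheese is over the middle of the empty half, so I'll lower it.

{"name": "send_rows", "arguments": {"targets": [{"x":0,"y":0,"z":0.03,"rx":-0.4,"ry":-0.2,"rz":0,"fingers":170},{"x":0,"y":0,"z":0.025,"rx":0,"ry":0,"rz":0,"fingers":170},{"x":0,"y":0,"z":0.012,"rx":0,"ry":0,"rz":0,"fingers":170},{"x":0,"y":0,"z":0,"rx":0,"ry":0,"rz":0,"fingers":170},{"x":0,"y":0,"z":0,"rx":0,"ry":0,"rz":0,"fingers":170}]}}

```text
t: 25.45
tcp_pos: [0.3623, -0.2556, 0.0515]
tool_rot: [0.662, 0.749, -0.0, 0.001]
wrist_force: [0.3, 0.6, -0.2]
width: 0.461
grip_force: 15.0
```

{"name": "send_rows", "arguments": {"targets": [{"x":0,"y":0,"z":0.001,"rx":0,"ry":0,"rz":0,"fingers":170},{"x":0,"y":0,"z":0.001,"rx":0,"ry":0,"rz":0,"fingers":170},{"x":0,"y":0,"z":0.001,"rx":0,"ry":0,"rz":0,"fingers":170},{"x":0,"y":0,"z":0,"rx":0,"ry":0,"rz":0,"fingers":170}]}}

```text
t: 25.85
tcp_pos: [0.3616, -0.2552, 0.0472]
tool_rot: [0.662, 0.749, -0.0, 0.0]
wrist_force: [-0.7, -0.5, -1.0]
width: 0.457
grip_force: 15.0
```

{"name": "send_rows", "arguments": {"targets": [{"x":0,"y":0,"z":0.001,"rx":0,"ry":0,"rz":0,"fingers":170},{"x":0,"y":0,"z":0,"rx":0,"ry":0,"rz":0,"fingers":170}]}}

```text
t: 26.05
tcp_pos: [0.3616, -0.2552, 0.0461]
tool_rot: [0.662, 0.749, -0.0, 0.0]
wrist_force: [0.9, -0.6, 0.1]
width: 0.461
grip_force: 15.0
```

{"name": "send_rows", "arguments": {"targets": [{"x":0,"y":0,"z":0.001,"rx":0,"ry":0,"rz":0,"fingers":170},{"x":0,"y":0,"z":0,"rx":0,"ry":0,"rz":0,"fingers":170}]}}

```text
t: 26.25
tcp_pos: [0.3616, -0.2551, 0.0454]
tool_rot: [0.662, 0.749, -0.0, 0.0]
wrist_force: [-1.1, 3.7, 5.1]
width: 0.457
grip_force: 15.0
```

{"name": "send_rows", "arguments": {"targets": [{"x":0,"y":0,"z":0.0008,"rx":0,"ry":0,"rz":0,"fingers":170},{"x":0,"y":0,"z":0,"rx":0,"ry":0,"rz":0,"fingers":170}]}}

```text
t: 26.45
tcp_pos: [0.3616, -0.2552, 0.0451]
tool_rot: [0.662, 0.749, -0.0, 0.0]
wrist_force: [-4.3, 5.2, 16.5]
width: 0.458
grip_force: 15.0
```

The cheese is on the tray floor. I'll relax, open and withdraw.

{"name": "send_rows", "arguments": {"targets": [{"x":0,"y":0,"z":-0.001,"rx":0,"ry":0,"rz":0,"fingers":170},{"x":0,"y":0,"z":0,"rx":0,"ry":0,"rz":0,"fingers":0},{"x":0,"y":0,"z":0,"rx":0,"ry":0,"rz":0,"fingers":0},{"x":0,"y":0,"z":0,"rx":0,"ry":0,"rz":0,"fingers":0},{"x":0,"y":0,"z":0,"rx":0,"ry":0,"rz":0,"fingers":0},{"x":0,"y":0,"z":0,"rx":0,"ry":0,"rz":0,"fingers":0},{"x":0,"y":0,"z":0,"rx":0,"ry":0,"rz":0,"fingers":0}]}}

```text
t: 27.15
tcp_pos: [0.3615, -0.2552, 0.0453]
tool_rot: [0.662, 0.749, -0.0, 0.0]
wrist_force: [0.2, 0.0, -0.1]
width: 0.932
grip_force: 0.0
```

{"name": "send_rows", "arguments": {"targets": [{"x":0,"y":0,"z":-0.02,"rx":0,"ry":0,"rz":0,"fingers":0},{"x":0,"y":0,"z":-0.04,"rx":0,"ry":0,"rz":0,"fingers":0},{"x":0,"y":0,"z":-0.04,"rx":0,"ry":0,"rz":0,"fingers":0},{"x":0,"y":0,"z":-0.04,"rx":0,"ry":0,"rz":0,"fingers":0},{"x":0,"y":0,"z":-0.04,"rx":0,"ry":0,"rz":0,"fingers":0},{"x":0,"y":0,"z":0,"rx":0,"ry":0,"rz":0,"fingers":0},{"x":0,"y":0,"z":0,"rx":0,"ry":0,"rz":0,"fingers":0}]}}

```text
t: 27.85
tcp_pos: [0.3615, -0.2551, 0.2254]
tool_rot: [0.662, 0.749, -0.0, 0.001]
wrist_force: [0.1, -0.6, -0.4]
width: 0.999
grip_force: 0.0
```

Run:
```python
from h import *
s=arm.state(); print(s["t"],s["tcp_pos"].round(3),s["width"])
im,c=shot("wrist","f1"); hsv=cv2.cvtColor(im,cv2.COLOR_RGB2HSV)
u,v=proj(c,[.3616,-.2552,.045])[0]; print("cheese expected px",u,v)
m=cv2.inRange(hsv,(22,15,60),(50,140,255)); m[360:]=0
m=cv2.morphologyEx(m,cv2.MORPH_CLOSE,np.ones((7,7)));m=cv2.morphologyEx(m,cv2.MORPH_OPEN,np.ones((5,5)))
for k in cv2.findContours(m,0,2)[0]:
    if cv2.contourArea(k)>800:
        P=np.array([onz(c,*p[0],.045)[:2]*1000 for p in k]).astype(np.float32); print(cv2.minAreaRect(P))
im,c=shot("top","f2")  # jaw tab seen from above
d=np.load("deck.npz");A,o=d["A"],d["o"]; g=cv2.cvtColor(im,cv2.COLOR_RGB2GRAY)
print("tab px expected",proj(c,A@[.098,.006,.06]+o)[0].round(1), "darkest near:")
u,v=proj(c,A@[.098,.006,.05]+o)[0].astype(int); w=g[v-12:v+13,u-30:u+31]; y,x=np.where(w<50); print(x.mean()+u-30,y.mean()+v-12,len(x))
```

```text
27.85 [ 0.361 -0.255  0.225] 0.9992132477802586
cheese expected px 314.64311450829996 226.0285007547285
((411.5280456542969, -360.5715026855469), (31.81621551513672, 32.88726806640625), 7.834167957305908)
((348.36395263671875, -281.44281005859375), (135.72979736328125, 63.14421463012695), 64.67171478271484)
tab px expected [351.2 217. ] darkest near:
352.525 217.6 40
```

Run:
```python
from h import *
c=cal("f1"); g=cv2.cvtColor(cv2.imread("pics/f1.png"),cv2.COLOR_BGR2GRAY)
q=lambda w,l,z: proj(c,[[.3616+a*w*np.sin(np.radians(97))+b*l*np.cos(np.radians(97)),-.2552-a*w*np.cos(np.radians(97))+b*l*np.sin(np.radians(97)),z] for a,b in((-1,-1),(1,-1),(1,1),(-1,1))]).round(0).tolist()
print("top expected",q(.0215,.032,.045),"base",q(.0215,.032,.002))
L=cv2.createLineSegmentDetector(1).detect(g[150:300,230:400])[0][:,0]+np.array([230,150,230,150]); l=np.hypot(L[:,2]-L[:,0],L[:,3]-L[:,1])
print(L[l>22].round(0).tolist())
```

```text
top expected [[290.0, 262.0], [339.0, 262.0], [340.0, 189.0], [289.0, 189.0]] base [[293.0, 249.0], [337.0, 249.0], [338.0, 184.0], [292.0, 184.0]]
[[341.0, 190.0, 297.0, 191.0], [337.0, 256.0, 341.0, 191.0], [292.0, 194.0, 293.0, 256.0], [309.0, 258.0, 333.0, 257.0], [364.0, 209.0, 360.0, 246.0], [298.0, 185.0, 332.0, 185.0], [288.0, 262.0, 262.0, 255.0]]
```

The cheese's outline, (292–341, 190–257), matches a flat placing in the tray, and the jaw tab stands at its reading.

```bash
python3 -c "
from plant import arm
print(arm.hand_in())"
```

```text
the job is handed in; nothing more can be done
None
```

I handed the job in at about 28 s, with the cheese flat in the tray's empty half and the jaw left at about 0.086; the first release stopped 20 mm short of the end stop, so I re-gripped the piece by its long sides and let it go again, and that time it slid fully home by itself.

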